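Pull the middle battery block for charging

ROBOT

A 6-joint arm with a two-finger parallel gripper is mounted at the origin on the work surface. World frame = base frame: x ahead of the robot, y to its left, z up, the work surface at z = 0. Lengths are in m, angles in rad, forces in N, time in s.
With the tool pointing down it reaches from about 0.3 to 0.775 m from the base axis. Payload 14.6 kg.
Tool frame: the origin (TCP) lies on the centre line of the jaws, within the pads' length; the fingertips stand 19 mm ahead of it and the grasp point (between the pads) is the TCP (ctrl.tip_reach is the distance from the TCP to the fingertips, in m); x points along the fingers, y is the direction in which the jaws open and shut, and the axes are right-handed (so a half turn about x gives the same grasp; the last joint's range is limited). The gripper opens to 94 mm and grips with 3 to 60 N. Pads are 16 mm wide; open, the fingers measure 119 mm over their backs; the gripper's body (75 mm by 177 mm) begins 78 mm behind the grasp point.
Start: joints at [-1.236, 0.3, 1.521, -0, 1.321, -0.067], TCP at [0.215, -0.506, 0.224] pointing down, gripper open.
Joint ranges: [-3.03, 3.03], [-0.79, 2.21], [0.23, 2.52], [-1.04, 4.18], [0, 3.07], [-2.55, 2.55]. Speed limits (rad/s): [2.22, 2.22, 2.57, 3.14, 3.14, 3.14].

INTERFACE

Orientations are given as [roll, pitch, yaw] about the fixed x, y, z axes, in that order (R = Rz(yaw) Ry(pitch) Rx(roll)).
In Python, from station import ctrl, optics, models gives the robot as it stands. The module is installed in compiled form; this text tells all that it offers.
- The arm moves only by the tool arm_command, never from a script. Its argument "deltas" is a list of rows, each an object with "translation": the shift along the tool's x, y, z in units of 25 mm (1.0 is 25 mm), a list of three; "turn": the turn, a rotation vector about the tool's x, y, z in units of 5 degrees (1.0 is 5 degrees), a list of three. In form: [{"translation": [x, y, z], "turn": [rx, ry, rz]}, ...]. A call has 1 to 12 rows; each row is the pose to reach, as a shift and turn from the pose commanded when the call began, along the tool's axes at that moment; what a row does not reach only later rows make up. A row lasts 1/12 s, in which the tool goes at most 41.7 mm and 7.16 degrees, less where a joint would pass 70% of its speed; a pose out of reach is approached as far as the arm can. A call with a gripper value outside its range is refused whole. "gripper" is the finger opening in mm, from 0 to 94, set as the call begins (left out, the last holds). The fingers move at their own pace and stop on an object; "force" is the grip in N (left out, the last holds). Time passes only in rows, so rows that repeat a pose let the fingers close. It gives the time, the measured TCP pose, the force and the opening at its end, in the units of the state.
- ctrl.get_obs(): the state, without advancing time (a new reading comes with each control period).
- optics.camera(name): name is "scene" or "top" or "wrist"; returns the picture (384x512x3 uint8, red, green, blue); there is no depth.
- optics.get_calibration(name): a dict with "K" (3x3 intrinsics, pixels), "k1" (the pictures are not rectified: a ray, as slopes to the right and down, at radius r is drawn at 1 + k1 r^2 times it, then the intrinsics apply), "origin" and "orientation" of the camera in the world. Camera axes: x right, y down, z forward; pixel columns grow to the right and rows downward; lengths in m; the calibration is good to about 2 mm. A picture is of the moment at which its call begins: read the wrist's pose just before it. get_calibration takes no time and is no camera call; for the wrist camera it gives the pose at the moment of the call.
- ctrl.hand_in(): hands the job in, once; it reports no verdict.
Trained networks look in the newest picture that a camera, given by its name, has taken for a name from the list of things; names that differ only in an ending like _2 or _b are one class to them, and where a whole thing is asked for, a point or a joint stands for the part that bears it (a point fixed in the world has none). Each returns a list of dicts, best first, with "score" (0 to 1); they miss things now and then, are a little off and sometimes report something else, mostly with a low value. They report only what shows in the picture. A call takes as long as a camera call. They do not tell look-alikes from the thing itself.
- models.look_for(target, camera): "box" ([left, top, right, bottom] in pixels, round what is visible of it).
- models.cut_out(target, camera): "pixels" (384x512 bool, what is visible of it) and "box" ([left, top, right, bottom] in pixels, round what is visible of it).
- models.mark_of(target, camera): "at" ([column, row] in pixels: a listed point, or the origin of a listed thing).
The state is a dict: "time_s": time; "qpos": joint angles; "joint_vel": joint speeds; "tau": joint torques, N m; "ee_pos": TCP position; "eef_rot": TCP orientation; "force": force on the tool from outside, world axes, zero at the start; "moment": the same for the moment, N m; "grip_width": finger opening in m.
Only numpy, scipy, OpenCV 4.12 (cv2) and the standard library are available. Lean on these libraries where they do the work, as an engineer would, in place of code of your own. Each camera call takes 0.05 s, during which the arm holds its last target.

TASK

Put the middle battery block of the stack on charge: first set the meter that stands on the stack aside on the black mat, then lift off the top block and set it on the mat too, and set the middle block upright, flat down, in the pocket of the charger dock. Then put the top block back squarely and centred on the bottom block, and the meter upright on the middle of the top block. Set everything down gently without dropping or tipping it, leave the bottom block where it stands and do not disturb the other things on the bench.

Things in the scene. Friction and masses are not known exactly. Their poses are not given: they have to be found in the camera images.
- block_bottom: Bottom, longest battery block of the stack: 3 by 8 upright cells between black plastic holder frames, a plain cuboid 162 long (x) by 62 wide (y) by 70 high, flat top and bottom; origin at the centre of its underside, z up. It stands on the wooden stand and stays there. About 1.1 kg.
- block_middle: Middle battery block of the stack: 3 by 6 upright cells between black plastic holder frames, a plain cuboid 122 long (x) by 62 wide (y) by 70 high, flat top and bottom; origin at the centre of its underside, z up. At the start it stands on the bottom block, under the top block, long sides roughly along those of the others. 0.7 to 0.93 kg. The bottom block's ends show about 20 mm beyond it.
- block_top: Top, shortest battery block of the stack: 3 by 4 upright cells between black plastic holder frames, a plain cuboid 82 long (x) by 62 wide (y) by 70 high, flat top and bottom; origin at the centre of its underside, z up. At the start it stands on the middle block, whose ends show about 20 mm beyond it. 0.45 to 0.7 kg.
- meter: Small grey meter box with a dark display on top, 52 long (x) by 36 wide (y) by 32 high, 90 g; stands on top of the top block at the start. Origin at the centre of its underside, z up.
- stand: Fixed wooden board 190 (x) by 100 (y) by 12 thick that carries the stack; origin at the centre of its underside, on the bench. z up.
- dock: Fixed grey charger dock. Open pocket 144 (x) by 84 (y), floor 12 above the bench, walls 8 thick, 20 above the bench, on three sides; at the +x end a control box 52 (x) by 100 (y), 42 high. The block goes in with its long side along x, either way round (11 mm play each way). Origin under the pocket centre at bench height; z up.
- mat: Fixed flat black rubber mat 200 (x) by 160 (y) by 4 thick, the side area, big enough for the meter and the top block one behind the other along x; origin at the centre of its underside, on the bench. z up.
- screwdriver: Bystander: screwdriver lying between robot and work, about 0.2 m long; leave it alone.
- tape: Bystander: black roll of tape lying flat beyond the work, 90 across, 19 high; origin at the centre of its underside; leave it alone.
- screw_jar: Bystander: pale lidded jar beyond the work, 60 across, 70 high; origin at the centre of its underside; leave it alone.
Mind the look-alikes: they are no part of the job. Leave any pink look-alike of the dock alone. What is shaped like the block_middle but yellow is not meant.

How it is judged:
On the way, in this order (a step that is already met when the one before it is completed fails the run):
1. the meter stands on the mat, released, while the top block is still on the middle one (x of meter in the frame of mat between -0.1 and 0.1 m and y of meter in the frame of mat between -0.08 and 0.08 m and z of meter in the frame of mat between -0.002 and 0.01 m and angle between meter's own z axis and vertical below 0.12 rad and contact force between the fingers and meter below 0.5 N and linear speed of meter below 0.03 m/s and z of block_top in the frame of block_middle between 0.06 and 0.08 m), for 0.2 s.
2. the top block too stands on the mat, released (x of block_top in the frame of mat between -0.1 and 0.1 m and y of block_top in the frame of mat between -0.08 and 0.08 m and z of block_top in the frame of mat between -0.002 and 0.01 m and angle between each of block_top, meter's own z axis and vertical below 0.12 rad and contact force between the fingers and block_top below 0.5 N and linear speed of each of block_top, meter below 0.03 m/s and x of meter in the frame of mat between -0.1 and 0.1 m and y of meter in the frame of mat between -0.08 and 0.08 m and z of meter in the frame of mat between -0.002 and 0.01 m and contact force between the fingers and meter below 0.5 N), for 0.2 s.
3. the middle block stands in the dock's pocket, released, while the top block and the meter wait on the mat (all of step 2 and x of block_middle in the frame of dock between -0.015 and 0.015 m and y of block_middle in the frame of dock between -0.015 and 0.015 m and z of block_middle in the frame of dock between 0.006 and 0.018 m and angle between block_middle's own z axis and vertical below 0.12 rad and contact force between the fingers and block_middle below 0.5 N and linear speed of block_middle below 0.03 m/s and angle between the x axis of block_middle and the x axis of dock, either way round below 0.2 rad), for 0.2 s.
4. the top block stands centred on the bottom block, released (x of block_top in the frame of block_bottom between -0.012 and 0.012 m and y of block_top in the frame of block_bottom between -0.012 and 0.012 m and z of block_top in the frame of block_bottom between 0.064 and 0.076 m and angle between block_top's own z axis and vertical below 0.12 rad and contact force between the fingers and block_top below 0.5 N and linear speed of block_top below 0.03 m/s and angle between the x axis of block_top and the x axis of block_bottom, either way round below 0.2 rad), for 0.2 s.
At the end, for the whole second after the job is handed in: Middle block upright in the dock pocket (15 mm each way, 0.2 rad); top block centred on the bottom block (12 mm each way, 0.2 rad); meter upright on the top block (13 mm of its middle each way); bottom block within 15 mm of its start; all released and at rest (all of step 4 and x of block_middle in the frame of dock between -0.015 and 0.015 m and y of block_middle in the frame of dock between -0.015 and 0.015 m and z of block_middle in the frame of dock between 0.006 and 0.018 m and angle between each of block_middle, meter, block_bottom's own z axis and vertical below 0.12 rad and contact force between the fingers and block_middle below 0.5 N and linear speed of each of block_middle, meter below 0.03 m/s and angle between the x axis of block_middle and the x axis of dock, either way round below 0.2 rad and x of meter in the frame of block_top between -0.013 and 0.013 m and y of meter in the frame of block_top between -0.013 and 0.013 m and z of meter in the frame of block_top between 0.064 and 0.076 m and contact force between the fingers and meter below 0.5 N and distance of block_bottom from where it was at the start of the episode below 0.015 m); the robot touches nothing.
It fails at once if a block or the meter is tipped by more than 0.45 rad (angle between any of meter, block_top, block_middle, block_bottom's own z axis and vertical above 0.45 rad).
It fails at once if a block or the meter is dropped or flung (moves over 0.6 m/s out of the fingers, a fall of some 20 mm) ((linear speed of meter above 0.6 m/s and contact force between each of the fingers, anything else and meter below 0.1 N) or (linear speed of block_top above 0.6 m/s and contact force between each of the fingers, anything else and block_top below 0.1 N) or (linear speed of block_middle above 0.6 m/s and contact force between each of the fingers, anything else and block_middle below 0.1 N)).
It fails at once if the bottom block is shifted by more than 20 mm (distance of block_bottom from where it was at the start of the episode above 0.02 m).
It fails at once if a bystander is moved by more than 20 mm (distance of any of screwdriver, tape, screw_jar from where it was at the start of the episode above 0.02 m).
It also fails if it takes over 128 s, if anything falls off the work surface, if the arm or the gripper's body presses on something with over 40 N, if the wrist force passes 120 N, or if a joint passes its speed limit or range.

## Working session

There is one attempt and no reset: what is moved stays moved. The work goes in short steps, Python scripts to look and compute and a tool call to move; the robot and the scene stay as the last step left them, time stands still between calls to the robot, and variables do not carry over. Pictures are saved under pics/ and viewed, and the job is handed in when it is done.

Besides the shell and the picture viewer there is one more tool, called after "Call:" by a JSON object that holds its "op" and its "data". arm_command: Moves the arm, as the interface text tells. Its arguments: {"type":"object","properties":{"deltas":{"type":"array"},"gripper":{"type":"number"},"force":{"type":"number"}},"required":["deltas"]}

```bash
mkdir -p pics; python3 - <<'E'
from station import ctrl,optics,models
import cv2
o=ctrl.get_obs();print(o)
for n in("scene","top","wrist"):
    im=optics.camera(n);cv2.imwrite(f"pics/{n}0.png",im[:,:,::-1])
    c=optics.get_calibration(n);print(n,c)
print(ctrl.tip_reach)
E
```

```text
{'time_s': 0.0, 'qpos': array([-1.23559128e+00,  3.00469786e-01,  1.52161420e+00, -4.67435321e-06,
        1.32070857e+00, -6.65884719e-02]), 'joint_vel': array([ 2.64727533e-04,  2.91948750e-05, -4.37080190e-05,  8.43099780e-04,
       -1.53531706e-03,  6.79785357e-04]), 'tau': array([-2.36670840e-04, -5.31808877e+01, -3.52735412e+01,  7.08030956e-02,
        2.44483317e-02, -9.98908945e-05]), 'ee_pos': array([ 0.21500576, -0.50595474,  0.22387303]), 'eef_rot': array([-1.63361155,  1.56959642,  1.90977578]), 'force': array([-0.27690424, -0.31962174, -0.39208399]), 'moment': array([0.02460722, 0.01303025, 0.04970204]), 'grip_width': 0.09389192248692857}
scene {'K': array([[429.30432181,   0.        , 249.17682968],
       [  0.        , 429.30432181, 190.69081831],
       [  0.        ,   0.        ,   1.        ]]), 'k1': -0.00607893972458759, 'origin': array([1.14944278, 0.81960323, 1.10006243]), 'orientation': array([-2.35004343,  0.00993648,  2.43139159])}
top {'K': array([[478.17162817,   0.        , 258.53361138],
       [  0.        , 478.17162817, 196.59723408],
       [  0.        ,   0.        ,   1.        ]]), 'k1': -0.15572420431388645, 'origin': array([0.34921501, 0.06909021, 1.39052129]), 'orientation': array([-3.01500978,  0.005211  , -1.59866485])}
wrist {'K': array([[318.13852494,   0.        , 252.96375147],
       [  0.        , 318.13852494, 192.57914714],
       [  0.        ,   0.        ,   1.        ]]), 'k1': -0.021505622624224178, 'origin': array([ 0.28495264, -0.47722908,  0.38398625]), 'orientation': array([ 2.88054460e+00,  1.89682075e-03, -1.16846561e+00])}
0.019
```

View pics/scene0.png

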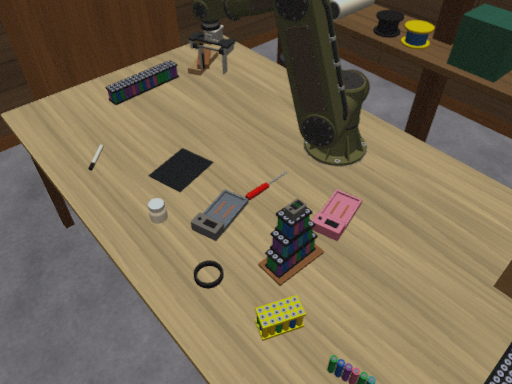

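View pics/top0.png

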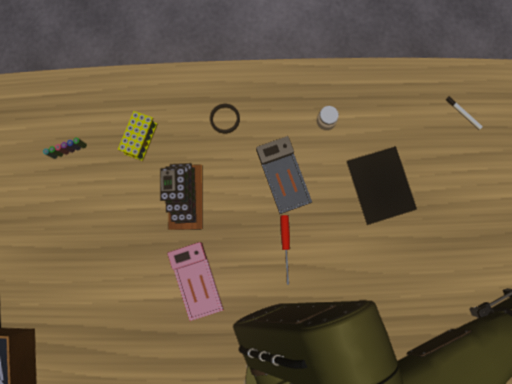

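The scene view shows the stack on the brown stand at (292,240), the grey dock at (222,213), the mat at (182,168), plus the pink and yellow look-alikes. In the top view, the stack is at (180,195), the dock at (284,175) and the mat at (381,185).

```bash
cat > h.py <<'E'
from station import ctrl,optics,models
import numpy as np,cv2
from scipy.spatial.transform import Rotation as Ro
from scipy.optimize import least_squares
def RT(c): return Ro.from_euler('xyz',c['orientation']).as_matrix(),np.array(c['origin'])
def ray(c,px):
    px=np.atleast_2d(px).astype(float);K=c['K']
    d=np.c_[(px[:,0]-K[0,2])/K[0,0],(px[:,1]-K[1,2])/K[1,1]]
    u=d.copy()
    for _ in range(20): u=d/(1+c['k1']*(u**2).sum(1,keepdims=True))
    R,o=RT(c); return np.c_[u,np.ones(len(u))]@R.T,o
def unproj(c,px,z):
    d,o=ray(c,px); return o+d*((z-o[2])/d[:,2:])
def proj(c,P):
    R,o=RT(c);q=(np.atleast_2d(P)-o)@R;u=q[:,:2]/q[:,2:]
    u=u*(1+c['k1']*(u**2).sum(1,keepdims=True));K=c['K']
    return np.c_[u[:,0]*K[0,0]+K[0,2],u[:,1]*K[1,1]+K[1,2]]
def rect(c,mask,z):
    m=mask.astype(np.uint8);n,l,s,_=cv2.connectedComponentsWithStats(m)
    m=(l==1+s[1:,4].argmax()).astype(np.uint8)
    cs,_=cv2.findContours(m,cv2.RETR_EXTERNAL,cv2.CHAIN_APPROX_NONE)
    p=unproj(c,max(cs,key=len)[:,0,:],z)[:,:2]
    r=cv2.minAreaRect((p*1000).astype(np.float32))
    (x,y),(w,h),a=r
    if w<h: w,h,a=h,w,a+90
    return x/1000,y/1000,w,h,np.deg2rad(a)
def box(x,y,z0,yaw,L,W,H):
    s=np.array([[i,j,k] for k in(0,1) for i,j in((-.5,-.5),(.5,-.5),(.5,.5),(-.5,.5))])*[L,W,H]
    R=Ro.from_euler('z',yaw).as_matrix();return s@R.T+[x,y,z0]
def drawbox(im,c,B,col=(255,0,0)):
    p=np.round(proj(c,B)*4).astype(int)
    for a,b in((0,1),(1,2),(2,3),(3,0),(4,5),(5,6),(6,7),(7,4),(0,4),(1,5),(2,6),(3,7)):
        cv2.line(im,tuple(map(int,p[a])),tuple(map(int,p[b])),col,1,cv2.LINE_AA,2)
E
python3 - <<'E'
from h import *
for n in("top","scene"):
    c=optics.get_calibration(n);im=optics.camera(n).copy()
    for t,z in(("mat",.004),("dock",.02),("stand",.012),("meter",.254),("block_top",.222),("block_middle",.152),("block_bottom",.082),("screwdriver",.01),("tape",.019),("screw_jar",.07)):
        for r in models.cut_out(t,n)[:3]:
            if r['score']<.3: continue
            print(n,t,round(r['score'],2),np.round(r['box']).astype(int),r['pixels'].sum(),np.round(rect(c,r['pixels'],z),3))
E
```

```text
top mat 0.83 [346 150 416 222] 3552 [  0.551  -0.292 202.687 162.457   0.257]
top mat 0.55 [161 172 179 196] 317 [ 0.579  0.336 63.79  44.804  0.   ]
top dock 0.82 [256 135 314 214] 2532 [ 5.88000e-01 -3.00000e-03  2.12929e+02  1.03786e+02  3.09000e-01]
top dock 0.75 [171 243 223 318] 2450 [  0.288   0.26  204.497 103.023   0.286]
top stand 0.84 [169 164 203 231] 608 [  0.53    0.286 188.048  93.702   3.128]
top meter 0.55 [161 171 178 194] 335 [ 0.538  0.287 54.013 36.832  3.112]
top block_top 0.87 [158 167 190 202] 572 [ 0.533  0.279 90.467 67.668  3.133]
top block_middle 0.95 [122 112 158 163] 1248 [  0.683   0.392 124.72   81.232   2.768]
top block_middle 0.78 [166 167 193 216] 364 [ 0.481  0.28  67.957 35.897  1.718]
top block_bottom 0.6 [172 163 198 226] 425 [  0.534   0.278 165.516  69.406   3.109]
top screwdriver 0.54 [280 214 288 280] 291 [  0.409  -0.    115.367  20.229   3.109]
top tape 0.65 [210 102 239 132] 332 [ 0.762  0.166 86.799 86.405  1.539]
scene mat 0.63 [148 146 214 192] 1461 [  0.549  -0.294 208.295 165.165   0.267]
scene dock 0.91 [192 190 247 240] 1549 [ 5.88
[... 368 characters left out ...]
 0.315 111.416  90.673   0.762]
scene block_middle 0.93 [254 297 306 340] 1599 [  0.757   0.464 125.433  87.507   2.762]
scene block_middle 0.85 [271 224 314 259] 670 [  0.576   0.324 124.203  97.915   2.528]
scene block_bottom 0.66 [148 199 169 221] 385 [ 7.66000e-01 -9.90000e-02  1.12011e+02  5.59230e+01  1.17100e+00]
scene block_bottom 0.64 [266 236 317 279] 753 [  0.563   0.303 173.936  91.454   3.132]
scene screwdriver 0.74 [246 178 283 200] 209 [ 4.12000e-01 -3.00000e-03  1.08969e+02  3.57050e+01  1.00000e-02]
scene tape 0.9 [192 263 226 285] 366 [ 0.768  0.17  92.858 91.33   0.855]
scene screw_jar 0.56 [147 200 170 224] 391 [ 7.6200e-01 -1.0900e-01  1.1534e+02  5.6448e+01  1.1710e+00]
```

```bash
python3 - <<'E'
import cv2
a=cv2.imread('pics/top0.png')[95:330,140:430];cv2.imwrite('pics/t0z.png',cv2.resize(a,None,fx=2.7,fy=2.5,interpolation=cv2.INTER_CUBIC))
a=cv2.imread('pics/scene0.png')[180:290,180:330];cv2.imwrite('pics/s0z.png',cv2.resize(a,None,fx=5,fy=5,interpolation=cv2.INTER_CUBIC))
E
```

```text
(no output)
```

View pics/s0z.png

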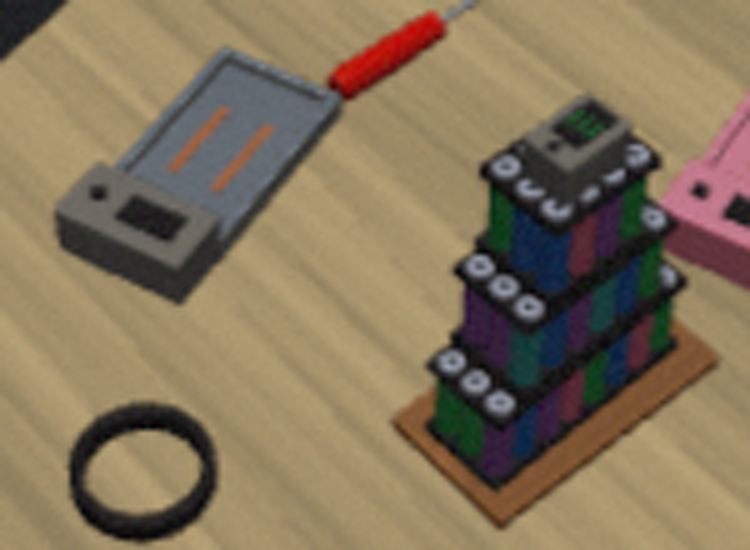

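View pics/t0z.png

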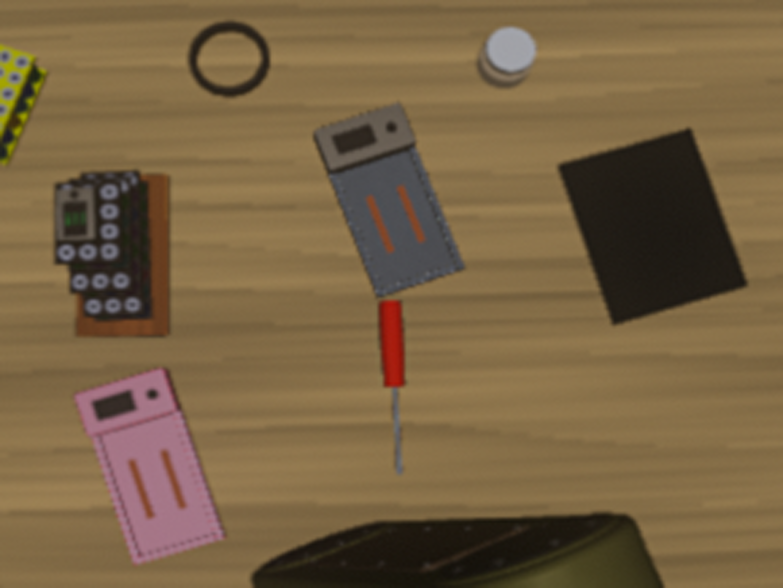

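```bash
cat >> h.py <<'E'
def down(phi): # tool x down, tool y at angle phi in world xy
    x=np.array([0,0,-1.]);y=np.array([np.cos(phi),np.sin(phi),0]);return np.c_[x,y,np.cross(x,y)]
def plan(p,phi,base=None):
    o=ctrl.get_obs()
    R0=Ro.from_euler('xyz',o['eef_rot']).as_matrix();p0=o['ee_pos']
    if base is not None: p0,R0=np.array(base[0]),down(base[1])
    t=R0.T@(np.array(p)-p0)/.025;w=Ro.from_matrix(R0.T@down(phi)).as_rotvec()/np.deg2rad(5)
    print('plan trans',np.round(t,2),'turn',np.round(w,2),'dist mm',round(np.linalg.norm(t)*25))
def st():
    o=ctrl.get_obs();R=Ro.from_euler('xyz',o['eef_rot']).as_matrix()
    print('t',round(o['time_s'],2),'p',np.round(o['ee_pos'],4),'phi',round(np.arctan2(R[1,1],R[0,1]),4),'tilt',round(np.arccos(-R[2,0]),4),'q',np.round(o['qpos'],2),'F',np.round(o['force'],1),'w',round(o['grip_width']*1000,1))
E
python3 - <<'E'
from h import *
st()
print(Ro.from_euler('xyz',ctrl.get_obs()['eef_rot']).as_matrix().round(3))
c=optics.get_calibration('wrist');R,o=RT(c);print(R.round(3))
T=Ro.from_euler('xyz',ctrl.get_obs()['eef_rot']).as_matrix()
print('cam in tool',T.T@(o-ctrl.get_obs()['ee_pos']))
for ph in (1.57,1.57-3.14159,0): plan([.53,.28,.42],ph)
E
```

```text
t 1.25 p [ 0.2151 -0.5062  0.2244] phi -1.169 tilt 0.0 q [-1.24  0.3   1.52 -0.    1.32 -0.07] F [ 0.5 -0.2  0.5] w 94.3
[[-0.     0.391 -0.92 ]
 [ 0.    -0.92  -0.391]
 [-1.    -0.     0.   ]]
[[ 0.392 -0.889 -0.238]
 [-0.92  -0.379 -0.1  ]
 [-0.001  0.258 -0.966]]
cam in tool [-0.15995888  0.00068683 -0.0756397 ]
plan trans [ -7.82 -24.02 -23.89] turn [-31.39  -0.     0.  ] dist mm 869
plan trans [ -7.82 -24.02 -23.89] turn [4.61 0.   0.  ] dist mm 869
plan trans [ -7.82 -24.02 -23.89] turn [-13.4  -0.    0. ] dist mm 869
```

```bash
python3 - <<'E'
from h import *
plan([.52,-.29,.40],-1.31)
plan([.55,0,.40],-1.27,base=([.52,-.29,.40],-1.31))
plan([.50,.28,.40],-1.57,base=([.55,0,.40],-1.27))
E
```

```text
plan trans [ -7.02  -3.19 -14.61] turn [1.62 0.   0.  ] dist mm 413
plan trans [  0.   -10.9   -4.15] turn [-0.46  0.    0.  ] dist mm 292
plan trans [  0.   -11.29  -1.41] turn [3.44 0.   0.  ] dist mm 284
```

Call:
{"op": "arm_command", "data": {"deltas": [{"translation": [-1.0,-0.4,-2.0],"turn": [0.3,0,0]},{"translation": [-1.8,-0.8,-3.6],"turn": [0.6,0,0]},{"translation": [-2.5,-1.1,-5.2],"turn": [0.9,0,0]},{"translation": [-3.3,-1.5,-6.8],"turn": [1.2,0,0]},{"translation": [-4.1,-1.9,-8.4],"turn": [1.6,0,0]},{"translation": [-4.9,-2.2,-10.0],"turn": [1.6,0,0]},{"translation": [-5.6,-2.6,-11.6],"turn": [1.6,0,0]},{"translation": [-6.3,-2.9,-13.0],"turn": [1.6,0,0]},{"translation": [-7.0,-3.2,-14.0],"turn": [1.6,0,0]},{"translation": [-7.0,-3.2,-14.6],"turn": [1.6,0,0]},{"translation": [-7.0,-3.2,-14.6],"turn": [1.6,0,0]},{"translation": [-7.0,-3.2,-14.6],"turn": [1.6,0,0]}]}}

```text
time_s: 2.25
ee_pos: [0.5209, -0.2888, 0.3993]
eef_rot: [1.993, 1.571, -0.884]
force: [-0.1, -0.3, -0.3]
grip_width: 0.094
```

```bash
python3 - <<'E'
from h import *
st()
c=optics.get_calibration('wrist');im=optics.camera('wrist');cv2.imwrite('pics/w_mat.png',im[:,:,::-1])
for r in models.cut_out('mat','wrist')[:2]: print(r['score'],np.round(rect(c,r['pixels'],.004),3))
plan([.55,0,.40],-1.27)
E
```

```text
t 2.25 p [ 0.5209 -0.2888  0.3993] phi -1.3061 tilt 0.0001 q [-0.57  0.35  1.06 -0.    1.73  0.74] F [-0.1 -0.3 -0.3] w 94.0
0.9 [  0.553  -0.294 200.166 160.069   0.249]
plan trans [ -0.04 -10.89  -4.19] turn [-0.45  0.01  0.01] dist mm 292
```

Call:
{"op": "arm_command", "data": {"deltas": [{"translation": [0,-0.8,-0.3],"turn": [0,0,0]},{"translation": [0,-2.0,-0.8],"turn": [0,0,0]},{"translation": [0,-3.5,-1.4],"turn": [-0.2,0,0]},{"translation": [0,-5.0,-2.0],"turn": [-0.4,0,0]},{"translation": [0,-6.5,-2.5],"turn": [-0.4,0,0]},{"translation": [0,-8.0,-3.1],"turn": [-0.4,0,0]},{"translation": [0,-9.3,-3.6],"turn": [-0.4,0,0]},{"translation": [0,-10.3,-4.0],"turn": [-0.4,0,0]},{"translation": [0,-10.9,-4.2],"turn": [-0.4,0,0]},{"translation": [0,-10.9,-4.2],"turn": [-0.4,0,0]},{"translation": [0,-10.9,-4.2],"turn": [-0.4,0,0]}]}}

```text
time_s: 3.27
ee_pos: [0.5501, -0.0001, 0.3992]
eef_rot: [0.151, 1.57, -2.693]
force: [0.4, -0.6, -0.1]
grip_width: 0.0942
```

```bash
python3 - <<'E'
from h import *
st()
c=optics.get_calibration('wrist');im=optics.camera('wrist');cv2.imwrite('pics/w_dock.png',im[:,:,::-1])
for r in models.cut_out('dock','wrist')[:2]: print(r['score'],np.round(rect(c,r['pixels'],.02),3))
for r in models.mark_of('dock','wrist')[:2]: print(r['score'],r['at'],unproj(c,r['at'],0))
np.save('c_dock.npy',c,allow_pickle=True)
plan([.50,.28,.40],-1.57)
E
```

```text
t 3.27 p [ 5.501e-01 -1.000e-04  3.992e-01] phi -1.2738 tilt 0.0004 q [-0.07  0.24  1.2  -0.    1.7   1.21] F [ 0.4 -0.6 -0.1] w 94.2
0.92 [ 5.88000e-01 -4.00000e-03  2.05073e+02  1.02821e+02  3.17000e-01]
0.75 [  0.29    0.261 204.94  124.133   0.301]
0.75 [259.8, 144.0] [[ 0.56704803 -0.00754428  0.        ]]
0.7 [85.4, 256.3] [[0.26196177 0.25106948 0.        ]]
plan trans [ -0.03 -11.34  -1.34] turn [ 3.37  0.   -0.  ] dist mm 285
```

View pics/w_dock.png

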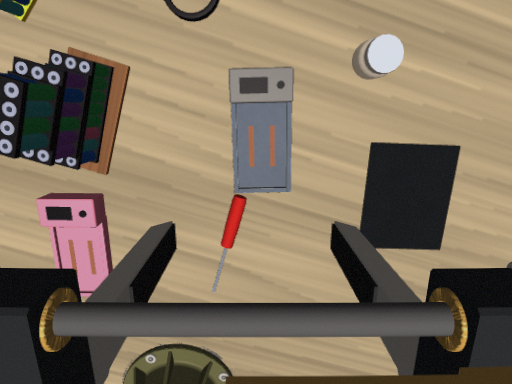

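The wrist view shows the grey dock at (262,130), box end at top, with the screwdriver below it at (230,240). Next I fit the dock's outline.

```bash
cat >> h.py <<'E'
from scipy.optimize import minimize
S=4
def sil(c,Bs):
    m=np.zeros((384*S,512*S),np.uint8)
    for B in Bs:
        h=cv2.convexHull(np.round((proj(c,B)+.5)*S).astype(np.int32));cv2.fillConvexPoly(m,h,1)
    return m
def fit(c,mask,boxes,x0):
    M=cv2.resize(mask.astype(np.uint8),None,fx=S,fy=S,interpolation=cv2.INTER_NEAREST)
    def f(v):
        m=sil(c,boxes(v));return 1-(m&M).sum()/max(1,(m|M).sum())
    x0=np.array(x0,float);s=np.vstack([x0]+[x0+d for d in np.diag([.008,.008,.08])])
    r=minimize(f,x0,method='Nelder-Mead',options=dict(initial_simplex=s,xatol=2e-4,fatol=1e-4))
    return r.x,1-r.fun
def loc(v,dx,dy): c,s=np.cos(v[2]),np.sin(v[2]);return v[0]+c*dx-s*dy,v[1]+s*dx+c*dy
def dockb(v):
    a=loc(v,-.004,0);b=loc(v,.098,0)
    return [box(*a,0,v[2],.152,.1,.02),box(*b,0,v[2],.052,.1,.042)]
E
python3 - <<'E'
from h import *
c=np.load('c_dock.npy',allow_pickle=True).item()
for n in('wrist','top','scene'):
    if n!='wrist': c=optics.get_calibration(n);optics.camera(n)
    for r in models.cut_out('dock',n)[:1]: 
        v,i=fit(c,r['pixels'],dockb,[.567,-.01,.3]);print(n,np.round(v,4),round(i,3))
    if n=='wrist':
        for t,B,z in(('mat',lambda v:[box(v[0],v[1],0,v[2],.2,.16,.004)],0),):
            r=models.cut_out(t,n)[0];print(t,fit(c,r['pixels'],B,[.552,-.294,.25]))
        im=cv2.imread('pics/w_dock.png')
        for B in dockb(v): drawbox(im,c,B,(0,255,0))
        cv2.imwrite('pics/w_dock2.png',cv2.resize(im[50:210,180:340],None,fx=3.7,fy=3.7))
E
```

```text
wrist [ 0.5651 -0.0098  0.3146] 0.978
mat (array([ 0.5530888 , -0.29400728,  0.26946885]), np.float64(0.968525643170185))
top [ 0.567 -0.01   0.3  ] 0.0
scene [ 0.5624 -0.0129  0.311 ] 0.957
```

View pics/w_dock2.png

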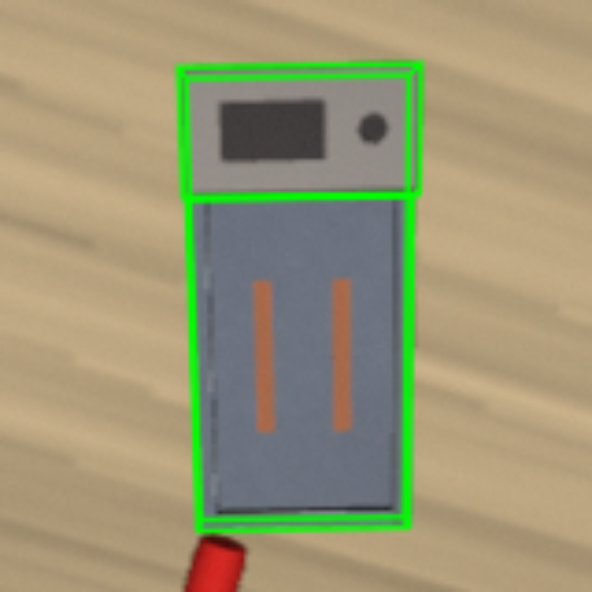

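Call:
{"op": "arm_command", "data": {"deltas": [{"translation": [0,-0.8,-0.1],"turn": [0.2,0,0]},{"translation": [0,-2.0,-0.2],"turn": [0.6,0,0]},{"translation": [0,-3.5,-0.4],"turn": [1.0,0,0]},{"translation": [0,-5.0,-0.6],"turn": [1.5,0,0]},{"translation": [0,-6.5,-0.8],"turn": [2.0,0,0]},{"translation": [0,-8.0,-0.9],"turn": [2.4,0,0]},{"translation": [0,-9.5,-1.1],"turn": [2.8,0,0]},{"translation": [0,-10.7,-1.3],"turn": [3.2,0,0]},{"translation": [0,-11.3,-1.3],"turn": [3.4,0,0]},{"translation": [0,-11.3,-1.3],"turn": [3.4,0,0]},{"translation": [0,-11.3,-1.3],"turn": [3.4,0,0]}]}}

```text
time_s: 4.63
ee_pos: [0.4988, 0.2804, 0.3992]
eef_rot: [0.87, 1.57, -2.27]
force: [-0.3, -0.7, -0.4]
grip_width: 0.094
```

```bash
python3 - <<'E'
from h import *
st()
c=optics.get_calibration('wrist');im=optics.camera('wrist');cv2.imwrite('pics/w_st.png',im[:,:,::-1])
np.save('c_st.npy',c,allow_pickle=True)
d={'meter':(.222,.052,.036,.032),'block_top':(.152,.082,.062,.07),'block_middle':(.082,.122,.062,.07),'block_bottom':(.012,.162,.062,.07),'stand':(0,.19,.1,.012)}
V=[];
for t,(z,L,W,H) in d.items():
    for r in models.cut_out(t,'wrist')[:2]:
        a=rect(c,r['pixels'],z+H);print(t,round(r['score'],2),np.round(a,3))
        if t=='meter': print(fit(c,r['pixels'],lambda v:[box(v[0],v[1],z,v[2],L,W,H)],[a[0],a[1],0]))
E
```

```text
t 4.63 p [0.4988 0.2804 0.3992] phi -1.5687 tilt 0.0004 q [ 0.45  0.29  1.13 -0.    1.71  2.02] F [-0.3 -0.7 -0.4] w 94.0
meter 0.55 [5.4200e-01 2.9100e-01 5.2242e+01 3.6481e+01 9.0000e-03]
(array([0.54178316, 0.29103339, 0.03350402]), np.float64(0.9580789102865195))
meter 0.44 [ 0.585  0.285 45.241 11.498  1.573]
(array([0.58120886, 0.28173127, 0.99220288]), np.float64(0.27674045073533104))
block_top 0.64 [5.3800e-01 2.8500e-01 8.1753e+01 6.1649e+01 2.0000e-03]
block_middle 0.75 [ 0.589  0.286 60.362 15.333  1.573]
block_middle 0.63 [ 0.671  0.396 73.811 69.016  2.796]
block_bottom 0.72 [ 0.61   0.288 59.962 18.979  1.573]
stand 0.76 [6.0500e-01 2.4500e-01 4.5797e+01 1.7870e+01 2.3000e-02]
```

View pics/w_st.png

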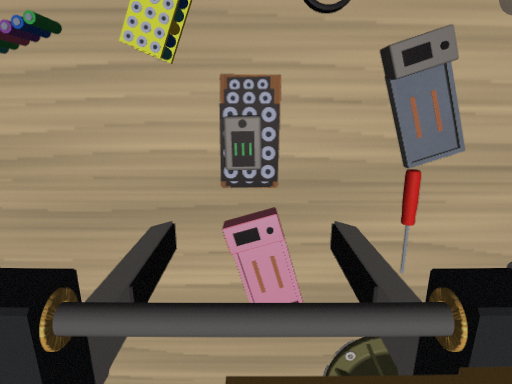

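The wrist view shows the meter at (242,142) on the top block, with all ends of the stack visible. I'll check the estimates with an overlay and plan the meter grasp.

```bash
python3 - <<'E'
from h import *
c=np.load('c_st.npy',allow_pickle=True).item();im=cv2.imread('pics/w_st.png')
for b,col in(((.542,.291,.222,.01,.052,.036,.032),(0,0,255)),((.538,.285,.152,.002,.082,.062,.07),(0,255,0)),((.536,.286,.082,.002,.122,.062,.07),(255,0,0)),((.5385,.288,.012,.002,.162,.062,.07),(0,255,255)),((.532,.288,0,0,.19,.1,.012),(255,255,255))):
    drawbox(im,c,box(*b),col)
cv2.imwrite('pics/w_st2.png',cv2.resize(im[60:200,190:310],None,fx=4.2,fy=4.2))
plan([.542,.291,.247],-1.5608)
E
```

```text
plan trans [ 6.11 -0.47 -1.71] turn [-0.12 -0.    0.  ] dist mm 159
```

View pics/w_st2.png

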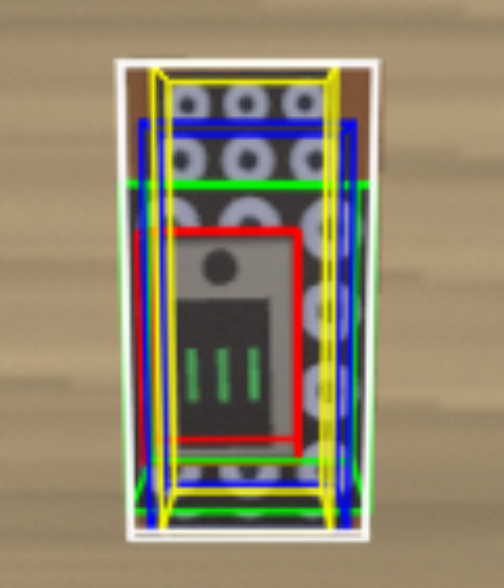

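Call:
{"op": "arm_command", "data": {"deltas": [{"translation": [0,-0.2,-0.7],"turn": [0,0,0]},{"translation": [0.5,-0.47,-1.5],"turn": [-0.1,0,0]},{"translation": [1.2,-0.47,-1.7],"turn": [-0.1,0,0]},{"translation": [2.2,-0.47,-1.71],"turn": [-0.1,0,0]},{"translation": [3.2,-0.47,-1.71],"turn": [-0.1,0,0]},{"translation": [4.2,-0.47,-1.71],"turn": [-0.1,0,0]},{"translation": [5.0,-0.47,-1.71],"turn": [-0.1,0,0]},{"translation": [5.6,-0.47,-1.71],"turn": [-0.1,0,0]},{"translation": [5.9,-0.47,-1.71],"turn": [-0.1,0,0]},{"translation": [6.1,-0.47,-1.71],"turn": [-0.1,0,0]},{"translation": [6.1,-0.47,-1.71],"turn": [-0.1,0,0]},{"translation": [6.1,-0.47,-1.71],"turn": [-0.1,0,0]}]}}

```text
time_s: 5.93
ee_pos: [0.542, 0.2919, 0.2478]
eef_rot: [-2.71, 1.57, 0.44]
force: [-0.5, 0.0, 0.1]
grip_width: 0.0935
```

```bash
python3 - <<'E'
from h import *
st()
for n in("scene","wrist"):
    im=optics.camera(n)[:,:,::-1];cv2.imwrite(f'pics/m1{n}.png',im)
a=cv2.imread('pics/m1scene.png')[150:290,220:360];b=cv2.imread('pics/m1wrist.png')
cv2.imwrite('pics/m1.png',np.hstack([cv2.resize(a,(384,384)),b[:,:400]]))
E
```

```text
t 5.93 p [0.542  0.2919 0.2478] phi -1.5619 tilt 0.0011 q [0.43 0.43 1.29 0.   1.42 2.  ] F [-0.5  0.   0.1] w 93.5
```

View pics/m1.png

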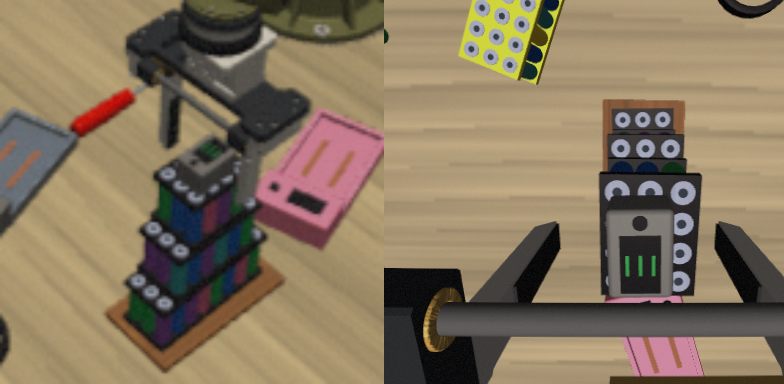

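The fingers straddle the meter (wrist picture: pads at 555 and 718, meter centre about 640). I'll close on it.

Call:
{"op": "arm_command", "data": {"deltas": [{"translation": [0,0,0],"turn": [0,0,0]},{"translation": [0,0,0],"turn": [0,0,0]},{"translation": [0,0,0],"turn": [0,0,0]},{"translation": [0,0,0],"turn": [0,0,0]},{"translation": [0,0,0],"turn": [0,0,0]},{"translation": [0,0,0],"turn": [0,0,0]},{"translation": [0,0,0],"turn": [0,0,0]},{"translation": [0,0,0],"turn": [0,0,0]},{"translation": [0,0,0],"turn": [0,0,0]},{"translation": [0,0,0],"turn": [0,0,0]}], "gripper": 20, "force": 15}}

```text
time_s: 6.87
ee_pos: [0.5416, 0.292, 0.247]
eef_rot: [1.797, 1.571, -1.335]
force: [0.0, 0.6, 0.5]
grip_width: 0.0357
```

```bash
python3 - <<'E'
from h import *
st()
m=(.553,-.294,.262)
print('meter mat',loc(m,.055,0),'block mat',loc(m,-.045,0))
# meter at mat +x .055; 
x,y=loc(m,.055,0)
plan([.542,.2919,.38],-1.562)
plan([x,y,.38],.262-1.5708,base=([.542,.2919,.38],-1.562))
E
```

```text
t 6.87 p [0.5416 0.292  0.247 ] phi -1.5617 tilt 0.0 q [ 0.43  0.43  1.29 -0.    1.42  2.  ] F [0.  0.6 0.5] w 35.7
meter mat (np.float64(0.6061230636526805), np.float64(-0.27975429509805655)) block mat (np.float64(0.5095356751932615), np.float64(-0.30565557673795374))
plan trans [-5.32  0.   -0.01] turn [ 0. -0. -0.] dist mm 133
plan trans [ 0.   22.89 -2.36] turn [-2.9  0.   0. ] dist mm 575
```

Call:
{"op": "arm_command", "data": {"deltas": [{"translation": [-0.3,0,0],"turn": [0,0,0]},{"translation": [-1.0,0,0],"turn": [0,0,0]},{"translation": [-1.8,0,0],"turn": [0,0,0]},{"translation": [-2.6,0.3,0],"turn": [0,0,0]},{"translation": [-3.0,1.0,-0.1],"turn": [-0.1,0,0]},{"translation": [-3.0,2.1,-0.2],"turn": [-0.3,0,0]},{"translation": [-3.0,3.4,-0.3],"turn": [-0.5,0,0]},{"translation": [-3.0,4.7,-0.5],"turn": [-0.7,0,0]},{"translation": [-3.0,6.0,-0.6],"turn": [-0.9,0,0]},{"translation": [-3.0,7.3,-0.7],"turn": [-1.1,0,0]},{"translation": [-3.0,8.6,-0.9],"turn": [-1.3,0,0]},{"translation": [-3.0,9.9,-1.0],"turn": [-1.5,0,0]}]}}

```text
time_s: 7.87
ee_pos: [0.5689, 0.0431, 0.3226]
eef_rot: [3.063, 1.57, 0.062]
force: [0.3, 0.6, -1.3]
grip_width: 0.0357
```

```bash
python3 - <<'E'
from h import *
st()
plan([.606,-.280,.11],.262-1.5708)
E
```

```text
t 7.87 p [0.5689 0.0431 0.3226] phi -1.4299 tilt 0.0005 q [0.01 0.29 1.3  0.   1.54 1.44] F [ 0.3  0.6 -1.3] w 35.7
plan trans [ 8.5  13.01  0.35] turn [-1.39 -0.01 -0.  ] dist mm 389
```

Call:
{"op": "arm_command", "data": {"deltas": [{"translation": [0,1.2,0],"turn": [-0.2,0,0]},{"translation": [0,2.5,0.1],"turn": [-0.4,0,0]},{"translation": [0.3,3.8,0.1],"turn": [-0.6,0,0]},{"translation": [0.8,5.1,0.1],"turn": [-0.8,0,0]},{"translation": [1.5,6.4,0.2],"turn": [-1.0,0,0]},{"translation": [2.3,7.7,0.2],"turn": [-1.2,0,0]},{"translation": [3.2,9.0,0.3],"turn": [-1.4,0,0]},{"translation": [4.2,10.3,0.3],"turn": [-1.4,0,0]},{"translation": [5.2,11.5,0.3],"turn": [-1.4,0,0]},{"translation": [6.2,12.4,0.35],"turn": [-1.4,0,0]},{"translation": [7.2,12.9,0.35],"turn": [-1.4,0,0]},{"translation": [8.0,13.0,0.35],"turn": [-1.4,0,0]}]}}

```text
time_s: 8.87
ee_pos: [0.605, -0.2806, 0.12]
eef_rot: [-0.583, 1.57, 2.818]
force: [-0.7, -0.2, -1.4]
grip_width: 0.036
```

Call:
{"op": "arm_command", "data": {"deltas": [{"translation": [0.4,0,0],"turn": [0,0,0]},{"translation": [0.5,0,0],"turn": [0,0,0]},{"translation": [0.5,0,0],"turn": [0,0,0]},{"translation": [0.5,0,0],"turn": [0,0,0]}]}}

```text
time_s: 9.2
ee_pos: [0.6063, -0.278, 0.1112]
eef_rot: [2.412, 1.569, -0.467]
force: [-0.2, 0.3, -0.7]
grip_width: 0.0358
```

```bash
python3 - <<'E'
from h import *
st()
plan([.606,-.280,.030],.262-1.5708)
im=optics.camera('wrist');cv2.imwrite('pics/m2.png',im[:,:,::-1])
E
```

```text
t 9.2 p [ 0.6063 -0.278   0.1112] phi -1.3079 tilt 0.0021 q [-0.48  0.66  1.27  0.    1.21  0.82] F [-0.2  0.3 -0.7] w 35.8
plan trans [3.25 0.07 0.04] turn [ 0.01 -0.02 -0.02] dist mm 81
```

View pics/m2.png

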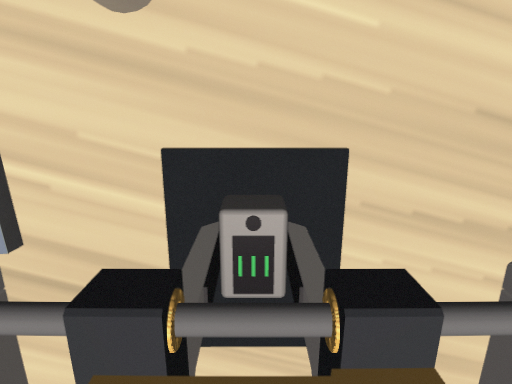

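The meter is held upright and centred over the mat's width (the mat spans 163–349, the meter sits at 253). I'll lower it.

Call:
{"op": "arm_command", "data": {"deltas": [{"translation": [0.6,0,0],"turn": [0,0,0]},{"translation": [1.3,0,0],"turn": [0,0,0]},{"translation": [2.0,0,0],"turn": [0,0,0]},{"translation": [2.5,0,0],"turn": [0,0,0]},{"translation": [2.8,0,0],"turn": [0,0,0]},{"translation": [2.95,0,0],"turn": [0,0,0]},{"translation": [3.05,0,0],"turn": [0,0,0]},{"translation": [3.12,0,0],"turn": [0,0,0]},{"translation": [3.18,0,0],"turn": [0,0,0]},{"translation": [3.2,0,0],"turn": [0,0,0]},{"translation": [3.2,0,0],"turn": [0,0,0]},{"translation": [3.2,0,0],"turn": [0,0,0]}]}}

```text
time_s: 10.25
ee_pos: [0.6057, -0.2784, 0.0298]
eef_rot: [2.405, 1.57, -0.475]
force: [0.4, -0.1, -1.2]
grip_width: 0.0363
```

Call:
{"op": "arm_command", "data": {"deltas": [{"translation": [0.02,0,0],"turn": [0,0,0]},{"translation": [0.04,0,0],"turn": [0,0,0]},{"translation": [0.06,0,0],"turn": [0,0,0]},{"translation": [0.06,0,0],"turn": [0,0,0]}]}}

```text
time_s: 10.58
ee_pos: [0.6057, -0.2784, 0.0289]
eef_rot: [2.311, 1.57, -0.568]
force: [-3.7, 1.6, 7.6]
grip_width: 0.036
```

Call:
{"op": "arm_command", "data": {"deltas": [{"translation": [0,0,0],"turn": [0,0,0]},{"translation": [0,0,0],"turn": [0,0,0]},{"translation": [0,0,0],"turn": [0,0,0]},{"translation": [0,0,0],"turn": [0,0,0]},{"translation": [0,0,0],"turn": [0,0,0]},{"translation": [0,0,0],"turn": [0,0,0]},{"translation": [0,0,0],"turn": [0,0,0]},{"translation": [-0.3,0,0],"turn": [0,0,0]},{"translation": [-1.0,0,0],"turn": [0,0,0]},{"translation": [-2.0,0,0],"turn": [0,0,0]},{"translation": [-3.2,0,0],"turn": [0,0,0]},{"translation": [-4.4,0,0],"turn": [0,0,0]}], "gripper": 94}}

```text
time_s: 11.58
ee_pos: [0.6053, -0.2782, 0.1395]
eef_rot: [-0.781, 1.57, 2.623]
force: [-0.6, -0.3, 0.4]
grip_width: 0.0941
```

```bash
python3 - <<'E'
from h import *
st()
c=optics.get_calibration('wrist');im=optics.camera('wrist');cv2.imwrite('pics/m3.png',im[:,:,::-1])
for r in models.cut_out('meter','wrist')[:1]:
    a=rect(c,r['pixels'],.036);print(r['score'],a,fit(c,r['pixels'],lambda v:[box(v[0],v[1],.004,v[2],.052,.036,.032)],[a[0],a[1],.26]))
plan([.5416,.2845,.35],-1.5688)
E
```

```text
t 11.58 p [ 0.6053 -0.2782  0.1395] phi -1.3086 tilt 0.0005 q [-0.49  0.63  1.24  0.    1.27  0.82] F [-0.6 -0.3  0.4] w 94.1
0.68 (0.6085768432617188, -0.27787820434570315, 57.23514175415039, 36.05036163330078, np.float64(0.27329295856317254)) (array([ 0.6057718 , -0.27862816,  0.281079  ]), np.float64(0.9628193953851094))
plan trans [ -8.34 -22.41  -3.36] turn [ 2.98 -0.08 -0.06] dist mm 604
```

View pics/m3.png

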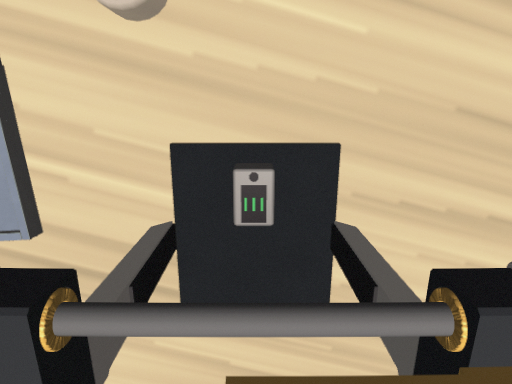

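The meter stands on the mat at (254,197). Now the top block.

Call:
{"op": "arm_command", "data": {"deltas": [{"translation": [-0.9,-0.5,-0.1],"turn": [0,0,0]},{"translation": [-2.0,-1.5,-0.2],"turn": [0.2,0,0]},{"translation": [-3.1,-2.7,-0.4],"turn": [0.4,0,0]},{"translation": [-4.2,-4.0,-0.6],"turn": [0.6,0,0]},{"translation": [-5.3,-5.3,-0.8],"turn": [0.8,0,0]},{"translation": [-6.3,-6.7,-1.0],"turn": [1.0,0,0]},{"translation": [-7.2,-8.1,-1.2],"turn": [1.2,0,0]},{"translation": [-7.9,-9.5,-1.4],"turn": [1.4,0,0]},{"translation": [-8.3,-10.9,-1.6],"turn": [1.6,0,0]},{"translation": [-8.3,-12.3,-1.8],"turn": [1.8,0,0]},{"translation": [-8.3,-13.7,-2.0],"turn": [2.0,0,0]},{"translation": [-8.3,-15.1,-2.3],"turn": [2.2,0,0]}]}}

```text
time_s: 12.68
ee_pos: [0.5625, 0.1028, 0.3457]
eef_rot: [-3.017, 1.57, 0.194]
force: [1.1, -0.7, 0.2]
grip_width: 0.0942
```

```bash
python3 - <<'E'
from h import *
st()
plan([.538,.2850,.35],-1.5688)
E
```

```text
t 12.68 p [0.5625 0.1028 0.3457] phi -1.5015 tilt 0.0004 q [0.12 0.29 1.25 0.   1.59 1.62] F [ 1.1 -0.7  0.2] w 94.2
plan trans [-0.17 -7.34  0.47] turn [ 0.77 -0.    0.  ] dist mm 184
```

Call:
{"op": "arm_command", "data": {"deltas": [{"translation": [0,-1.3,0.1],"turn": [0.2,0,0]},{"translation": [0,-2.6,0.2],"turn": [0.3,0,0]},{"translation": [0,-3.9,0.3],"turn": [0.4,0,0]},{"translation": [0,-5.2,0.4],"turn": [0.6,0,0]},{"translation": [0,-6.3,0.47],"turn": [0.77,0,0]},{"translation": [0,-7.0,0.47],"turn": [0.77,0,0]},{"translation": [0,-7.34,0.47],"turn": [0.77,0,0]},{"translation": [0,-7.34,0.47],"turn": [0.77,0,0]},{"translation": [0,-7.34,0.47],"turn": [0.77,0,0]}]}}

```text
time_s: 13.43
ee_pos: [0.5388, 0.2829, 0.3452]
eef_rot: [0.781, 1.57, -2.357]
force: [0.8, -0.6, -0.5]
grip_width: 0.0938
```

```bash
python3 - <<'E'
from h import *
st()
c=optics.get_calibration('wrist');im=optics.camera('wrist');cv2.imwrite('pics/b1.png',im[:,:,::-1])
for r in models.cut_out('block_top','wrist')[:1]:
    print(r['score'],rect(c,r['pixels'],.222))
plan([.538,.2850,.194],-1.5688)
E
```

```text
t 13.43 p [0.5388 0.2829 0.3452] phi -1.5676 tilt 0.0005 q [ 0.42  0.38  1.14 -0.    1.62  1.99] F [ 0.8 -0.6 -0.5] w 93.8
0.62 (0.5423091430664062, 0.2849508972167969, 89.22038269042969, 61.902523040771484, np.float64(3.1410898487759864))
plan trans [ 6.06 -0.11  0.04] turn [-0. -0. -0.] dist mm 152
```

View pics/b1.png

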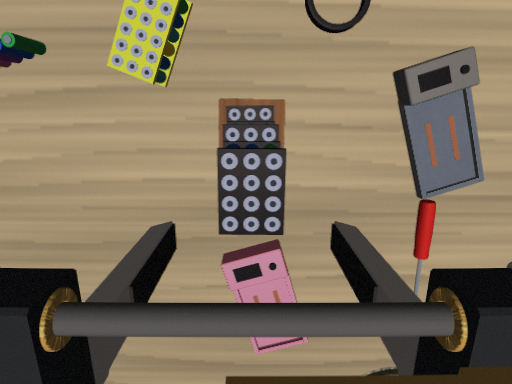

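The top block shows clear between the fingers, at columns 218–285 and rows 149–234. I'll descend and grip it.

Call:
{"op": "arm_command", "data": {"deltas": [{"translation": [0.6,-0.1,0.04],"turn": [0,0,0]},{"translation": [1.4,-0.1,0.04],"turn": [0,0,0]},{"translation": [2.2,-0.1,0.04],"turn": [0,0,0]},{"translation": [3.0,-0.1,0.04],"turn": [0,0,0]},{"translation": [3.8,-0.1,0.04],"turn": [0,0,0]},{"translation": [4.5,-0.1,0.04],"turn": [0,0,0]},{"translation": [5.2,-0.1,0.04],"turn": [0,0,0]},{"translation": [5.7,-0.1,0.04],"turn": [0,0,0]},{"translation": [6.0,-0.1,0.04],"turn": [0,0,0]},{"translation": [6.0,-0.1,0.04],"turn": [0,0,0]},{"translation": [6.0,-0.1,0.04],"turn": [0,0,0]}]}}

```text
time_s: 14.45
ee_pos: [0.538, 0.2854, 0.196]
eef_rot: [-2.829, 1.57, 0.314]
force: [0.6, 0.5, 0.8]
grip_width: 0.094
```

Call:
{"op": "arm_command", "data": {"deltas": [{"translation": [0,0,0],"turn": [0,0,0]},{"translation": [0,0,0],"turn": [0,0,0]},{"translation": [0,0,0],"turn": [0,0,0]},{"translation": [0,0,0],"turn": [0,0,0]},{"translation": [0,0,0],"turn": [0,0,0]},{"translation": [0,0,0],"turn": [0,0,0]},{"translation": [0,0,0],"turn": [0,0,0]},{"translation": [0,0,0],"turn": [0,0,0]},{"translation": [0,0,0],"turn": [0,0,0]}], "gripper": 45, "force": 45}}

```text
time_s: 15.2
ee_pos: [0.5378, 0.2858, 0.1957]
eef_rot: [-3.113, 1.57, 0.031]
force: [-0.5, -2.4, 2.9]
grip_width: 0.0621
```

```bash
python3 - <<'E'
from h import *
st()
m=(.553,-.294,.262)
x,y=loc(m,-.045,0);print(x,y)
plan([x,y,.30],.262-1.5708)
E
```

```text
t 15.2 p [0.5378 0.2858 0.1957] phi -1.5679 tilt 0.0003 q [ 0.43  0.45  1.38 -0.    1.31  2.  ] F [-0.5 -2.4  2.9] w 62.1
0.5095356751932615 -0.30565557673795374
plan trans [-4.17 23.66  1.2 ] turn [-2.97 -0.   -0.  ] dist mm 601
```

Call:
{"op": "arm_command", "data": {"deltas": [{"translation": [-0.15,0,0],"turn": [0,0,0]},{"translation": [-0.45,0,0],"turn": [0,0,0]},{"translation": [-0.9,0,0],"turn": [0,0,0]},{"translation": [-1.5,0,0],"turn": [0,0,0]},{"translation": [-2.1,0,0],"turn": [0,0,0]},{"translation": [-2.7,0.1,0],"turn": [0,0,0]},{"translation": [-3.3,0.4,0],"turn": [0,0,0]},{"translation": [-3.7,0.9,0.05],"turn": [-0.1,0,0]},{"translation": [-3.9,1.7,0.1],"turn": [-0.2,0,0]},{"translation": [-4.0,2.7,0.1],"turn": [-0.3,0,0]},{"translation": [-4.0,3.7,0.2],"turn": [-0.5,0,0]},{"translation": [-4.0,4.7,0.2],"turn": [-0.6,0,0]}]}}

```text
time_s: 16.2
ee_pos: [0.5326, 0.1675, 0.2964]
eef_rot: [-2.631, 1.57, 0.567]
force: [0.8, 0.2, -6.2]
grip_width: 0.0621
```

```bash
python3 - <<'E'
from h import *
st()
im=optics.camera('scene');cv2.imwrite('pics/b2.png',cv2.resize(im[100:300,150:360,::-1],None,fx=3,fy=3))
plan([.5095,-.3057,.295],.262-1.5708)
E
```

```text
t 16.2 p [0.5326 0.1675 0.2964] phi -1.5139 tilt 0.0006 q [0.24 0.27 1.39 0.   1.48 1.75] F [ 0.8  0.2 -6.2] w 62.1
plan trans [ 0.08 18.7   1.97] turn [-2.37 -0.   -0.02] dist mm 470
```

View pics/b2.png

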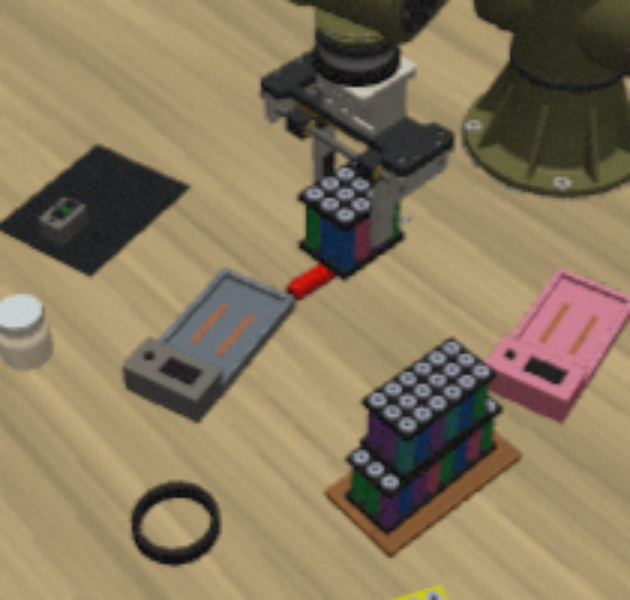

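The top block hangs level in the gripper at (350,220), and the middle block stays put on the stack. I'll continue to the mat.

Call:
{"op": "arm_command", "data": {"deltas": [{"translation": [0,1.1,0.1],"turn": [-0.2,0,0]},{"translation": [0,2.3,0.2],"turn": [-0.3,0,0]},{"translation": [0,3.6,0.4],"turn": [-0.5,0,0]},{"translation": [0,4.9,0.5],"turn": [-0.7,0,0]},{"translation": [0,6.2,0.7],"turn": [-0.9,0,0]},{"translation": [0,7.5,0.8],"turn": [-1.1,0,0]},{"translation": [0,8.8,0.9],"turn": [-1.3,0,0]},{"translation": [0.2,10.1,1.1],"turn": [-1.5,0,0]},{"translation": [0.5,11.4,1.2],"turn": [-1.7,0,0]},{"translation": [0.9,12.7,1.3],"turn": [-1.9,0,0]},{"translation": [1.3,14.0,1.5],"turn": [-2.0,0,0]},{"translation": [1.8,15.2,1.6],"turn": [-2.2,0,0]}]}}

```text
time_s: 17.25
ee_pos: [0.5138, -0.215, 0.2512]
eef_rot: [2.477, 1.57, -0.417]
force: [0.6, 0.5, -6.5]
grip_width: 0.0619
```

```bash
python3 - <<'E'
from h import *
st()
plan([.5095,-.3057,.12],.262-1.5708)
E
```

```text
t 17.25 p [ 0.5138 -0.215   0.2512] phi -1.3234 tilt 0.0013 q [-0.46  0.3   1.46  0.    1.38  0.86] F [ 0.6  0.5 -6.5] w 61.9
plan trans [5.25 3.47 1.06] turn [-0.17 -0.01 -0.01] dist mm 160
```

Call:
{"op": "arm_command", "data": {"deltas": [{"translation": [0.5,1.0,0.3],"turn": [0,0,0]},{"translation": [1.0,1.9,0.6],"turn": [-0.1,0,0]},{"translation": [1.5,2.6,0.8],"turn": [-0.15,0,0]},{"translation": [2.1,3.1,1.0],"turn": [-0.15,0,0]},{"translation": [2.7,3.4,1.05],"turn": [-0.15,0,0]},{"translation": [3.3,3.45,1.05],"turn": [-0.15,0,0]},{"translation": [3.9,3.45,1.05],"turn": [-0.15,0,0]},{"translation": [4.4,3.45,1.05],"turn": [-0.15,0,0]},{"translation": [4.8,3.45,1.05],"turn": [-0.15,0,0]},{"translation": [5.1,3.45,1.05],"turn": [-0.15,0,0]},{"translation": [5.1,3.45,1.05],"turn": [-0.15,0,0]},{"translation": [5.1,3.45,1.05],"turn": [-0.15,0,0]}]}}

```text
time_s: 18.25
ee_pos: [0.51, -0.3033, 0.1232]
eef_rot: [2.2, 1.571, -0.681]
force: [0.3, 0.3, -5.7]
grip_width: 0.0621
```

```bash
python3 - <<'E'
from h import *
st()
plan([.5095,-.3057,.049],.262-1.5708)
im=optics.camera('wrist');cv2.imwrite('pics/b3.png',im[:,:,::-1])
E
```

```text
t 18.25 p [ 0.51   -0.3033  0.1232] phi -1.3102 tilt 0.0001 q [-0.6   0.49  1.5  -0.    1.15  0.71] F [ 0.3  0.3 -5.7] w 62.1
plan trans [2.97 0.09 0.04] turn [-0.02 -0.   -0.  ] dist mm 74
```

View pics/b3.png

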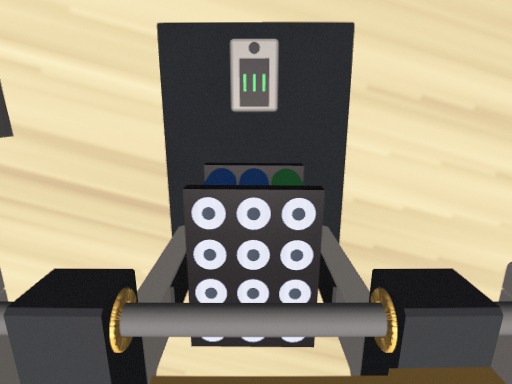

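The block hangs over the near half of the mat with a clear gap to the meter at (254,75). I'll lower it.

Call:
{"op": "arm_command", "data": {"deltas": [{"translation": [0.4,0,0],"turn": [0,0,0]},{"translation": [1.0,0,0],"turn": [0,0,0]},{"translation": [1.6,0,0],"turn": [0,0,0]},{"translation": [2.1,0,0],"turn": [0,0,0]},{"translation": [2.5,0,0],"turn": [0,0,0]},{"translation": [2.7,0,0],"turn": [0,0,0]},{"translation": [2.8,0,0],"turn": [0,0,0]},{"translation": [2.87,0,0],"turn": [0,0,0]},{"translation": [2.92,0,0],"turn": [0,0,0]},{"translation": [2.95,0,0],"turn": [0,0,0]},{"translation": [2.95,0,0],"turn": [0,0,0]},{"translation": [2.95,0,0],"turn": [0,0,0]}]}}

```text
time_s: 19.3
ee_pos: [0.5099, -0.3034, 0.0496]
eef_rot: [2.33, 1.57, -0.551]
force: [-0.5, 0.3, -6.0]
grip_width: 0.0616
```

Call:
{"op": "arm_command", "data": {"deltas": [{"translation": [0.03,0,0],"turn": [0,0,0]},{"translation": [0.06,0,0],"turn": [0,0,0]},{"translation": [0.06,0,0],"turn": [0,0,0]}]}}

```text
time_s: 19.55
ee_pos: [0.5098, -0.3033, 0.0477]
eef_rot: [2.311, 1.571, -0.57]
force: [0.0, 0.1, -6.9]
grip_width: 0.0616
```

Call:
{"op": "arm_command", "data": {"deltas": [{"translation": [0.03,0,0],"turn": [0,0,0]},{"translation": [0.05,0,0],"turn": [0,0,0]},{"translation": [0.05,0,0],"turn": [0,0,0]}]}}

```text
time_s: 19.8
ee_pos: [0.5099, -0.3034, 0.0477]
eef_rot: [2.522, 1.57, -0.359]
force: [-5.6, 1.9, 8.7]
grip_width: 0.0616
```

Call:
{"op": "arm_command", "data": {"deltas": [{"translation": [0,0,0],"turn": [0,0,0]},{"translation": [0,0,0],"turn": [0,0,0]},{"translation": [0,0,0],"turn": [0,0,0]},{"translation": [0,0,0],"turn": [0,0,0]},{"translation": [0,0,0],"turn": [0,0,0]},{"translation": [-0.2,0,0],"turn": [0,0,0]},{"translation": [-0.8,0,0],"turn": [0,0,0]},{"translation": [-1.8,0,0],"turn": [0,0,0]},{"translation": [-3.0,0,0],"turn": [0,0,0]},{"translation": [-4.3,0,0],"turn": [0,0,0]},{"translation": [-5.6,0,0],"turn": [0,0,0]},{"translation": [-7.0,0,0],"turn": [0,0,0]}], "gripper": 94}}

```text
time_s: 20.8
ee_pos: [0.5094, -0.3031, 0.2231]
eef_rot: [-0.89, 1.57, 2.512]
force: [0.6, 0.1, 0.1]
grip_width: 0.0941
```

```bash
python3 - <<'E'
from h import *
st()
c=optics.get_calibration('wrist');im=optics.camera('wrist');cv2.imwrite('pics/b4.png',im[:,:,::-1])
for t,z in(('block_top',.074),('meter',.036)):
  for r in models.cut_out(t,'wrist')[:1]: print(t,r['score'],np.round(rect(c,r['pixels'],z),3))
plan([.536,.286,.35],-1.5688)
E
```

```text
t 20.8 p [ 0.5094 -0.3031  0.2231] phi -1.3104 tilt 0.0004 q [-0.6   0.4   1.39  0.    1.35  0.71] F [0.6 0.1 0.1] w 94.1
block_top 0.63 [ 0.513 -0.302 89.315 62.625  0.254]
meter 0.73 [ 0.605 -0.278 49.456 34.791  0.261]
plan trans [ -5.09 -22.51  -7.08] turn [ 2.96 -0.05 -0.04] dist mm 603
```

View pics/b4.png

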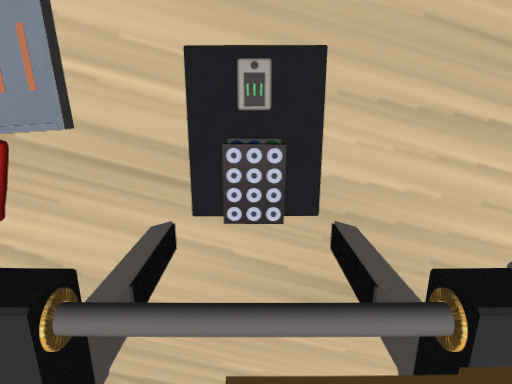

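Both the meter (254,84) and the top block (254,184) stand on the mat. I'll go back to the stack.

Call:
{"op": "arm_command", "data": {"deltas": [{"translation": [-0.8,-0.8,-0.2],"turn": [0,0,0]},{"translation": [-1.7,-2.1,-0.6],"turn": [0.2,0,0]},{"translation": [-2.6,-3.5,-1.0],"turn": [0.4,0,0]},{"translation": [-3.4,-4.9,-1.5],"turn": [0.6,0,0]},{"translation": [-4.2,-6.3,-2.0],"turn": [0.8,0,0]},{"translation": [-4.8,-7.7,-2.4],"turn": [1.0,0,0]},{"translation": [-5.1,-9.1,-2.8],"turn": [1.2,0,0]},{"translation": [-5.1,-10.5,-3.3],"turn": [1.4,0,0]},{"translation": [-5.1,-11.9,-3.7],"turn": [1.6,0,0]},{"translation": [-5.1,-13.3,-4.2],"turn": [1.8,0,0]},{"translation": [-5.1,-14.7,-4.6],"turn": [2.0,0,0]},{"translation": [-5.1,-16.1,-5.1],"turn": [2.2,0,0]}]}}

```text
time_s: 21.95
ee_pos: [0.5288, 0.1202, 0.348]
eef_rot: [0.104, 1.569, -2.97]
force: [0.4, -0.0, 0.3]
grip_width: 0.0938
```

```bash
python3 - <<'E'
from h import *
st()
plan([.52,.286,.35],-1.5688)
E
```

```text
t 21.95 p [0.5288 0.1202 0.348 ] phi -1.5033 tilt 0.0015 q [ 0.16  0.22  1.34 -0.    1.58  1.66] F [ 0.4 -0.   0.3] w 93.8
plan trans [-0.08 -6.64 -0.1 ] turn [ 0.75  0.02 -0.  ] dist mm 166
```

Call:
{"op": "arm_command", "data": {"deltas": [{"translation": [0,-1.3,0],"turn": [0.2,0,0]},{"translation": [0,-2.6,0],"turn": [0.3,0,0]},{"translation": [0,-3.9,0],"turn": [0.4,0,0]},{"translation": [0,-5.1,-0.1],"turn": [0.6,0,0]},{"translation": [0,-6.0,-0.1],"turn": [0.75,0,0]},{"translation": [0,-6.5,-0.1],"turn": [0.75,0,0]},{"translation": [0,-6.64,-0.1],"turn": [0.75,0,0]},{"translation": [0,-6.64,-0.1],"turn": [0.75,0,0]},{"translation": [0,-6.64,-0.1],"turn": [0.75,0,0]}]}}

```text
time_s: 22.7
ee_pos: [0.5207, 0.2833, 0.3487]
eef_rot: [0.95, 1.57, -2.189]
force: [0.2, 0.6, 0.5]
grip_width: 0.0938
```

```bash
python3 - <<'E'
from h import *
st()
c=optics.get_calibration('wrist');im=optics.camera('wrist');cv2.imwrite('pics/c1.png',im[:,:,::-1])
np.save('c_c1.npy',c,allow_pickle=True)
for t,z in(('block_middle',.152),('block_bottom',.082)):
  for r in models.cut_out(t,'wrist')[:2]: print(t,r['score'],np.round(rect(c,r['pixels'],z),3))
plan([.536,.286,.124],-1.5688)
E
```

```text
t 22.7 p [0.5207 0.2833 0.3487] phi -1.5681 tilt 0.0005 q [ 0.44  0.34  1.18 -0.    1.62  2.  ] F [0.2 0.6 0.5] w 93.8
block_middle 0.65 [ 0.677  0.392 77.157 68.823  2.772]
block_middle 0.63 [5.37000e-01 2.86000e-01 1.21035e+02 6.20940e+01 3.00000e-03]
block_bottom 0.77 [ 0.607  0.288 60.585 22.362  1.574]
plan trans [ 9.01 -0.11 -0.61] turn [-0. -0.  0.] dist mm 226
```

View pics/c1.png

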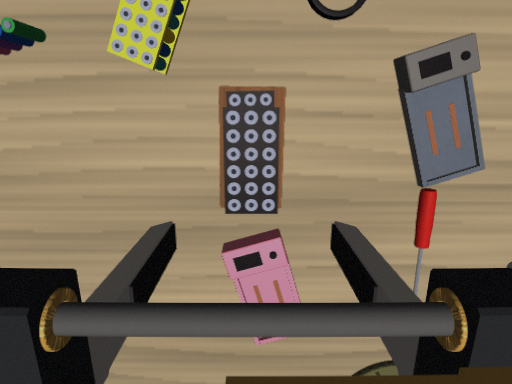

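The middle block shows at columns 225–279 and rows 90–213. The fit gives (0.537, 0.286), yaw 0.003.

Call:
{"op": "arm_command", "data": {"deltas": [{"translation": [0.6,-0.1,-0.3],"turn": [0,0,0]},{"translation": [1.6,-0.1,-0.65],"turn": [0,0,0]},{"translation": [2.7,-0.1,-0.65],"turn": [0,0,0]},{"translation": [3.8,-0.1,-0.65],"turn": [0,0,0]},{"translation": [4.9,-0.1,-0.65],"turn": [0,0,0]},{"translation": [6.0,-0.1,-0.65],"turn": [0,0,0]},{"translation": [7.0,-0.1,-0.65],"turn": [0,0,0]},{"translation": [7.9,-0.1,-0.65],"turn": [0,0,0]},{"translation": [8.5,-0.1,-0.65],"turn": [0,0,0]},{"translation": [8.9,-0.1,-0.65],"turn": [0,0,0]},{"translation": [9.0,-0.1,-0.65],"turn": [0,0,0]},{"translation": [9.0,-0.1,-0.65],"turn": [0,0,0]}]}}

```text
time_s: 23.85
ee_pos: [0.5369, 0.2864, 0.124]
eef_rot: [0.519, 1.571, -2.621]
force: [1.1, 1.1, -0.4]
grip_width: 0.0939
```

Call:
{"op": "arm_command", "data": {"deltas": [{"translation": [0,0,0],"turn": [0,0,0]},{"translation": [0,0,0],"turn": [0,0,0]},{"translation": [0,0,0],"turn": [0,0,0]},{"translation": [0,0,0],"turn": [0,0,0]},{"translation": [0,0,0],"turn": [0,0,0]},{"translation": [0,0,0],"turn": [0,0,0]},{"translation": [0,0,0],"turn": [0,0,0]},{"translation": [0,0,0],"turn": [0,0,0]},{"translation": [0,0,0],"turn": [0,0,0]}], "gripper": 45, "force": 50}}

```text
time_s: 24.6
ee_pos: [0.5369, 0.2867, 0.1243]
eef_rot: [-3.087, 1.57, 0.057]
force: [-1.0, -3.9, 6.1]
grip_width: 0.0619
```

```bash
python3 - <<'E'
from h import *
st()
plan([.5645,-.0105,.20],.314-1.5708)
E
```

```text
t 24.6 p [0.5369 0.2867 0.1243] phi -1.568 tilt 0.0006 q [ 0.43  0.52  1.45 -0.    1.17  2.  ] F [-1.  -3.9  6.1] w 61.9
plan trans [-3.03 11.89 -1.07] turn [-3.57 -0.01 -0.  ] dist mm 308
```

Call:
{"op": "arm_command", "data": {"deltas": [{"translation": [-0.15,0,0],"turn": [0,0,0]},{"translation": [-0.4,0,0],"turn": [0,0,0]},{"translation": [-0.8,0,0],"turn": [0,0,0]},{"translation": [-1.3,0,0],"turn": [0,0,0]},{"translation": [-1.9,0,0],"turn": [0,0,0]},{"translation": [-2.5,0.1,0],"turn": [0,0,0]},{"translation": [-2.9,0.4,0],"turn": [-0.1,0,0]},{"translation": [-3.0,0.9,-0.1],"turn": [-0.3,0,0]},{"translation": [-3.0,1.7,-0.2],"turn": [-0.5,0,0]},{"translation": [-3.0,2.6,-0.3],"turn": [-0.8,0,0]},{"translation": [-3.0,3.6,-0.4],"turn": [-1.1,0,0]},{"translation": [-3.0,4.6,-0.4],"turn": [-1.4,0,0]}]}}

```text
time_s: 25.6
ee_pos: [0.5471, 0.1704, 0.1995]
eef_rot: [-3.11, 1.57, 0.159]
force: [0.6, -0.7, -7.2]
grip_width: 0.062
```

```bash
python3 - <<'E'
from h import *
st()
plan([.5645,-.0105,.14],.314-1.5708)
im=optics.camera('scene');cv2.imwrite('pics/c2.png',cv2.resize(im[100:300,150:360,::-1],None,fx=3,fy=3))
E
```

```text
t 25.6 p [0.5471 0.1704 0.1995] phi -1.4437 tilt 0.0004 q [ 0.24  0.37  1.49 -0.    1.28  1.68] F [ 0.6 -0.7 -7.2] w 62.0
plan trans [2.38 7.27 0.23] turn [-2.14 -0.   -0.  ] dist mm 191
```

View pics/c2.png

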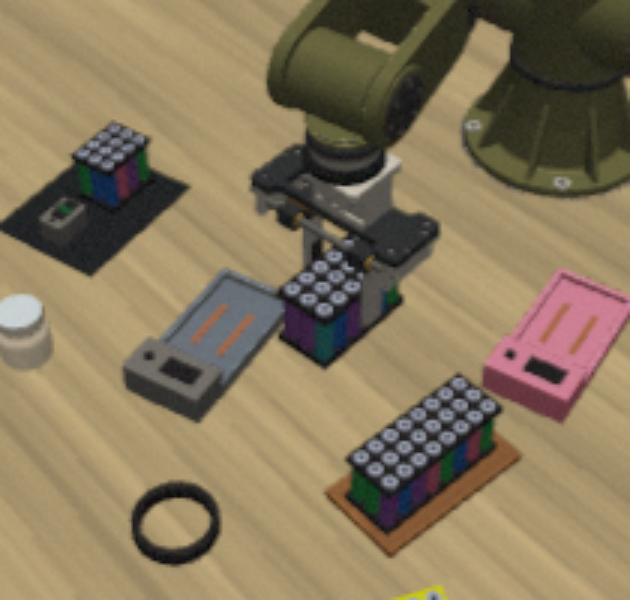

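The middle block is held level at (340,300) and the bottom block stands alone on the stand. I'll go on to hover over the dock pocket.

Call:
{"op": "arm_command", "data": {"deltas": [{"translation": [0,1.0,0.05],"turn": [-0.3,0,0]},{"translation": [0,2.0,0.1],"turn": [-0.6,0,0]},{"translation": [0,3.1,0.1],"turn": [-0.9,0,0]},{"translation": [0.1,4.2,0.15],"turn": [-1.3,0,0]},{"translation": [0.3,5.2,0.2],"turn": [-1.6,0,0]},{"translation": [0.7,6.1,0.2],"turn": [-1.9,0,0]},{"translation": [1.1,6.8,0.23],"turn": [-2.1,0,0]},{"translation": [1.5,7.2,0.23],"turn": [-2.14,0,0]},{"translation": [1.9,7.27,0.23],"turn": [-2.14,0,0]},{"translation": [2.3,7.27,0.23],"turn": [-2.14,0,0]},{"translation": [2.4,7.27,0.23],"turn": [-2.14,0,0]},{"translation": [2.4,7.27,0.23],"turn": [-2.14,0,0]}]}}

```text
time_s: 26.65
ee_pos: [0.5637, -0.0082, 0.1381]
eef_rot: [-0.521, 1.569, 2.933]
force: [-0.1, 1.0, -6.2]
grip_width: 0.0615
```

Call:
{"op": "arm_command", "data": {"deltas": [{"translation": [0,0,0],"turn": [0,0,0]},{"translation": [0,0,0],"turn": [0,0,0]},{"translation": [0,0,0],"turn": [0,0,0]}]}}

```text
time_s: 26.9
ee_pos: [0.5643, -0.0088, 0.1396]
eef_rot: [2.785, 1.57, -0.044]
force: [-0.4, -0.2, -7.8]
grip_width: 0.0617
```

```bash
python3 - <<'E'
from h import *
st()
plan([.5645,-.0105,.0543],.314-1.5708)
o=ctrl.get_obs();p=o['ee_pos'];phi=-1.5708+.314
c=optics.get_calibration('wrist');im=optics.camera('wrist')[:,:,::-1].copy()
for B in dockb((.5645,-.0105,.314)): drawbox(im,c,B,(0,255,0))
drawbox(im,c,box(p[0],p[1],p[2]-.0423,.314,.122,.062,.07),(0,0,255))
cv2.imwrite('pics/c3.png',im)
c=optics.get_calibration('scene');im=optics.camera('scene')[:,:,::-1].copy()
for B in dockb((.5645,-.0105,.314)): drawbox(im,c,B,(0,255,0))
drawbox(im,c,box(p[0],p[1],p[2]-.0423,.314,.122,.062,.07),(0,0,255))
cv2.imwrite('pics/c4.png',cv2.resize(im[150:270,170:310],None,fx=5,fy=5))
E
```

```text
t 26.9 p [ 0.5643 -0.0088  0.1396] phi -1.2584 tilt 0.001 q [-0.08  0.41  1.57  0.    1.15  1.18] F [-0.4 -0.2 -7.8] w 61.7
plan trans [3.41 0.07 0.02] turn [-0.02 -0.01 -0.  ] dist mm 85
```

View pics/c3.png

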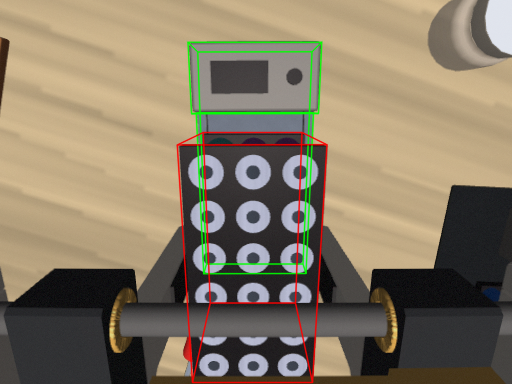

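View pics/c4.png

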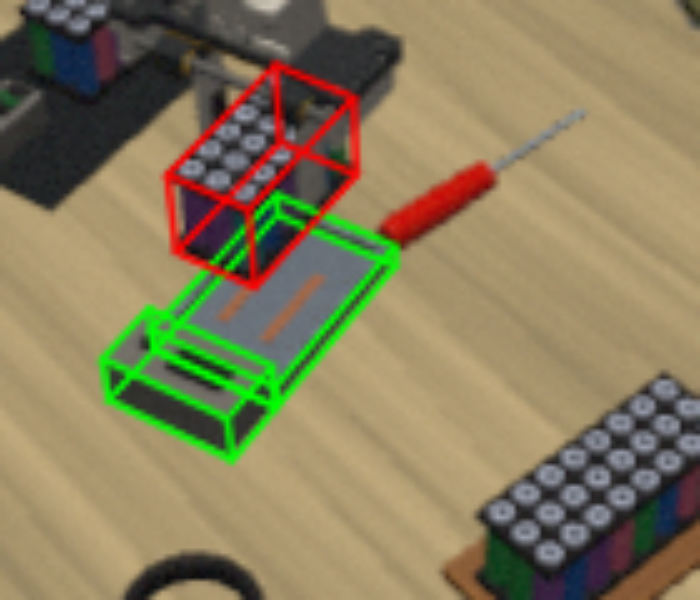

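Both overlays agree with the block over the pocket. I'll lower it.

Call:
{"op": "arm_command", "data": {"deltas": [{"translation": [0.4,0.07,0.02],"turn": [0,0,0]},{"translation": [1.0,0.07,0.02],"turn": [0,0,0]},{"translation": [1.6,0.07,0.02],"turn": [0,0,0]},{"translation": [2.2,0.07,0.02],"turn": [0,0,0]},{"translation": [2.6,0.07,0.02],"turn": [0,0,0]},{"translation": [2.9,0.07,0.02],"turn": [0,0,0]},{"translation": [3.1,0.07,0.02],"turn": [0,0,0]},{"translation": [3.2,0.07,0.02],"turn": [0,0,0]},{"translation": [3.27,0.07,0.02],"turn": [0,0,0]},{"translation": [3.32,0.07,0.02],"turn": [0,0,0]},{"translation": [3.34,0.07,0.02],"turn": [0,0,0]},{"translation": [3.34,0.07,0.02],"turn": [0,0,0]}]}}

```text
time_s: 28.0
ee_pos: [0.5643, -0.0111, 0.0557]
eef_rot: [2.736, 1.57, -0.094]
force: [0.8, 0.3, -8.3]
grip_width: 0.0616
```

Call:
{"op": "arm_command", "data": {"deltas": [{"translation": [0.03,0,0],"turn": [0,0,0]},{"translation": [0.06,0,0],"turn": [0,0,0]},{"translation": [0.06,0,0],"turn": [0,0,0]}]}}

```text
time_s: 28.25
ee_pos: [0.5643, -0.0111, 0.0543]
eef_rot: [2.823, 1.57, -0.006]
force: [-1.0, -0.2, -3.2]
grip_width: 0.0619
```

Call:
{"op": "arm_command", "data": {"deltas": [{"translation": [0.02,0,0],"turn": [0,0,0]},{"translation": [0.03,0,0],"turn": [0,0,0]},{"translation": [0.03,0,0],"turn": [0,0,0]}]}}

```text
time_s: 28.5
ee_pos: [0.5644, -0.011, 0.0543]
eef_rot: [2.901, 1.57, 0.071]
force: [-5.5, -0.8, 8.4]
grip_width: 0.0618
```

Call:
{"op": "arm_command", "data": {"deltas": [{"translation": [0,0,0],"turn": [0,0,0]},{"translation": [0,0,0],"turn": [0,0,0]},{"translation": [0,0,0],"turn": [0,0,0]},{"translation": [0,0,0],"turn": [0,0,0]},{"translation": [0,0,0],"turn": [0,0,0]},{"translation": [-0.2,0,0],"turn": [0,0,0]},{"translation": [-0.8,0,0],"turn": [0,0,0]},{"translation": [-1.8,0,0],"turn": [0,0,0]},{"translation": [-3.0,0,0],"turn": [0,0,0]},{"translation": [-4.3,0,0],"turn": [0,0,0]},{"translation": [-5.6,0,0],"turn": [0,0,0]},{"translation": [-7.0,0,0],"turn": [0,0,0]}], "gripper": 94}}

```text
time_s: 29.5
ee_pos: [0.5637, -0.011, 0.2299]
eef_rot: [-0.372, 1.57, 3.082]
force: [0.1, -0.7, 0.1]
grip_width: 0.0941
```

```bash
python3 - <<'E'
from h import *
st()
c=optics.get_calibration('wrist');im=optics.camera('wrist')[:,:,::-1].copy()
for r in models.cut_out('block_middle','wrist')[:1]: print(r['score'],np.round(rect(c,r['pixels'],.082),3))
for B in dockb((.5645,-.0105,.314)): drawbox(im,c,B,(0,255,0))
drawbox(im,c,box(.5643,-.0111,.012,.314,.122,.062,.07),(0,0,255))
cv2.imwrite('pics/c5.png',im)
plan([.5099,-.3034,.25],.26-1.5708)
E
```

```text
t 29.5 p [ 0.5637 -0.011   0.2299] phi -1.2589 tilt 0.0004 q [-0.08  0.33  1.47 -0.    1.34  1.17] F [ 0.1 -0.7  0.1] w 94.1
0.72 [ 5.65000e-01 -1.10000e-02  1.24708e+02  6.22500e+01  3.13000e-01]
plan trans [-0.64 10.44  5.71] turn [ 0.6  -0.1  -0.04] dist mm 298
```

View pics/c5.png

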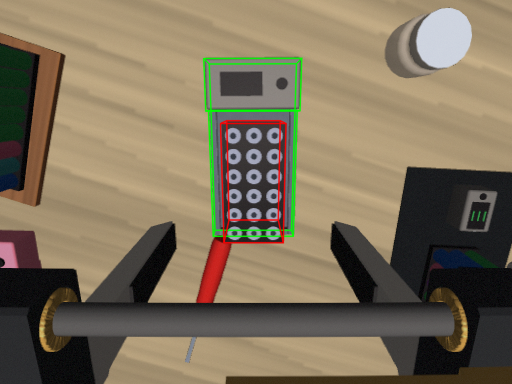

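The middle block sits in the pocket (fit (0.565,-0.011), yaw 0.313, against dock (0.5645,-0.0105), 0.314). Back to the mat for the top block.

Call:
{"op": "arm_command", "data": {"deltas": [{"translation": [-0.1,0.8,0.4],"turn": [0,0,0]},{"translation": [-0.3,1.9,1.0],"turn": [0.1,0,0]},{"translation": [-0.6,3.1,1.7],"turn": [0.2,0,0]},{"translation": [-0.6,4.3,2.4],"turn": [0.3,0,0]},{"translation": [-0.6,5.5,3.0],"turn": [0.4,0,0]},{"translation": [-0.6,6.7,3.7],"turn": [0.5,0,0]},{"translation": [-0.6,7.9,4.3],"turn": [0.6,0,0]},{"translation": [-0.6,9.0,4.9],"turn": [0.6,0,0]},{"translation": [-0.6,9.9,5.4],"turn": [0.6,0,0]},{"translation": [-0.6,10.4,5.7],"turn": [0.6,0,0]},{"translation": [-0.6,10.45,5.72],"turn": [0.6,0,0]},{"translation": [-0.6,10.45,5.72],"turn": [0.6,0,0]}]}}

```text
time_s: 30.6
ee_pos: [0.5081, -0.3035, 0.2429]
eef_rot: [-1.198, 1.57, 2.202]
force: [0.1, 0.6, -0.3]
grip_width: 0.0941
```

```bash
python3 - <<'E'
from h import *
st()
c=optics.get_calibration('wrist');im=optics.camera('wrist')[:,:,::-1].copy()
r=models.cut_out('block_top','wrist')[0]; a=rect(c,r['pixels'],.074);print(r['score'],np.round(a,3))
f,i=fit(c,r['pixels'],lambda v:[box(v[0],v[1],.004,v[2],.082,.062,.07)],[.51,-.303,.26]);print(f,i)
r=models.cut_out('meter','wrist')[0]; print(r['score'],np.round(rect(c,r['pixels'],.036),3))
drawbox(im,c,box(*f[:2],.004,f[2],.082,.062,.07),(0,0,255));cv2.imwrite('pics/d1.png',im)
plan([.5099,-.3034,.0477],-1.3104)
E
```

```text
t 30.6 p [ 0.5081 -0.3035  0.2429] phi -1.3121 tilt 0.0006 q [-0.6   0.38  1.37  0.    1.39  0.71] F [ 0.1  0.6 -0.3] w 94.1
0.66 [ 0.513 -0.302 86.893 61.364  0.245]
[ 0.51077479 -0.30279288  0.25044156] 0.9534780160050293
0.91 [ 0.605 -0.278 50.176 34.419  0.259]
plan trans [ 7.82  0.05 -0.04] turn [ 0.01 -0.    0.  ] dist mm 196
```

View pics/d1.png

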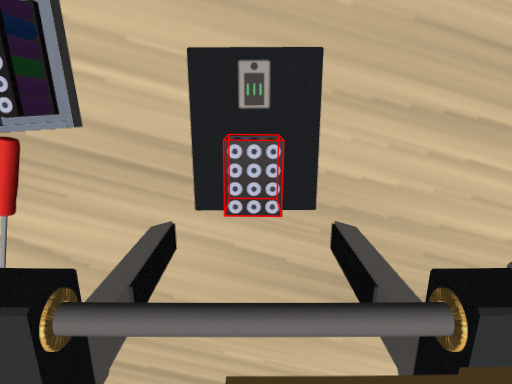

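The top block is where I left it, at columns 224–284 and rows 135–216. I'll descend and grip it.

Call:
{"op": "arm_command", "data": {"deltas": [{"translation": [0.7,0.05,-0.04],"turn": [0,0,0]},{"translation": [1.6,0.05,-0.04],"turn": [0,0,0]},{"translation": [2.6,0.05,-0.04],"turn": [0,0,0]},{"translation": [3.6,0.05,-0.04],"turn": [0,0,0]},{"translation": [4.6,0.05,-0.04],"turn": [0,0,0]},{"translation": [5.6,0.05,-0.04],"turn": [0,0,0]},{"translation": [6.5,0.05,-0.04],"turn": [0,0,0]},{"translation": [7.1,0.05,-0.04],"turn": [0,0,0]},{"translation": [7.5,0.05,-0.04],"turn": [0,0,0]},{"translation": [7.7,0.05,-0.04],"turn": [0,0,0]},{"translation": [7.75,0.05,-0.04],"turn": [0,0,0]},{"translation": [7.75,0.05,-0.04],"turn": [0,0,0]}]}}

```text
time_s: 31.75
ee_pos: [0.5099, -0.3044, 0.05]
eef_rot: [2.315, 1.57, -0.566]
force: [-0.4, -0.5, 0.1]
grip_width: 0.0939
```

Call:
{"op": "arm_command", "data": {"deltas": [{"translation": [0,0,0],"turn": [0,0,0]},{"translation": [0,0,0],"turn": [0,0,0]},{"translation": [0,0,0],"turn": [0,0,0]},{"translation": [0,0,0],"turn": [0,0,0]},{"translation": [0,0,0],"turn": [0,0,0]},{"translation": [0,0,0],"turn": [0,0,0]},{"translation": [0,0,0],"turn": [0,0,0]},{"translation": [0,0,0],"turn": [0,0,0]},{"translation": [0,0,0],"turn": [0,0,0]}], "gripper": 45, "force": 45}}

```text
time_s: 32.5
ee_pos: [0.5095, -0.3044, 0.0497]
eef_rot: [-1.646, 1.571, 1.755]
force: [-1.7, 3.6, 5.3]
grip_width: 0.0619
```

```bash
python3 - <<'E'
from h import *
st()
plan([.5385,.287,.25],-1.5688)
E
```

```text
t 32.5 p [ 0.5095 -0.3044  0.0497] phi -1.3113 tilt 0.0002 q [-0.6   0.59  1.54  0.    1.01  0.71] F [-1.7  3.6  5.3] w 61.9
plan trans [ -8.01 -22.57  -7.19] turn [2.95 0.   0.  ] dist mm 625
```

Call:
{"op": "arm_command", "data": {"deltas": [{"translation": [-0.15,0,0],"turn": [0,0,0]},{"translation": [-0.5,0,0],"turn": [0,0,0]},{"translation": [-1.1,0,0],"turn": [0,0,0]},{"translation": [-1.9,0,0],"turn": [0,0,0]},{"translation": [-2.9,0,0],"turn": [0,0,0]},{"translation": [-3.9,-0.2,-0.1],"turn": [0,0,0]},{"translation": [-4.9,-0.7,-0.2],"turn": [0.1,0,0]},{"translation": [-5.9,-1.4,-0.4],"turn": [0.2,0,0]},{"translation": [-6.8,-2.3,-0.7],"turn": [0.3,0,0]},{"translation": [-7.5,-3.4,-1.1],"turn": [0.5,0,0]},{"translation": [-8.0,-4.6,-1.5],"turn": [0.6,0,0]},{"translation": [-8.0,-5.8,-1.9],"turn": [0.8,0,0]}]}}

```text
time_s: 33.5
ee_pos: [0.5185, -0.1512, 0.2525]
eef_rot: [2.57, 1.567, -0.383]
force: [0.5, -1.1, -6.2]
grip_width: 0.0616
```

Call:
{"op": "arm_command", "data": {"deltas": [{"translation": [0,-1.2,-0.3],"turn": [0.2,0,0]},{"translation": [0,-2.5,-0.7],"turn": [0.3,0,0]},{"translation": [0,-3.8,-1.0],"turn": [0.5,0,0]},{"translation": [0,-5.1,-1.3],"turn": [0.7,0,0]},{"translation": [0,-6.4,-1.7],"turn": [0.9,0,0]},{"translation": [0,-7.7,-2.0],"turn": [1.1,0,0]},{"translation": [0,-8.9,-2.3],"turn": [1.3,0,0]},{"translation": [0,-10.0,-2.6],"turn": [1.5,0,0]},{"translation": [0,-11.0,-2.9],"turn": [1.6,0,0]},{"translation": [0,-11.8,-3.1],"turn": [1.8,0,0]},{"translation": [0,-12.4,-3.2],"turn": [1.9,0,0]},{"translation": [0,-12.8,-3.3],"turn": [2.0,0,0]}]}}

```text
time_s: 34.5
ee_pos: [0.5383, 0.1792, 0.2494]
eef_rot: [0.147, 1.57, -2.978]
force: [0.1, 0.0, -6.6]
grip_width: 0.0621
```

```bash
python3 - <<'E'
from h import *
st()
plan([.5385,.287,.25],-1.5688)
E
```

```text
t 34.5 p [0.5383 0.1792 0.2494] phi -1.5548 tilt 0.0008 q [0.26 0.32 1.43 0.   1.39 1.81] F [ 0.1  0.  -6.6] w 62.1
plan trans [-0.03 -4.31 -0.08] turn [ 0.16  0.01 -0.  ] dist mm 108
```

```bash
python3 - <<'E'
from h import *
for n in('scene','top','wrist'):
    c=optics.get_calibration(n);im=optics.camera(n)[:,:,::-1].copy()
    for r in models.cut_out('block_bottom',n)[:2]:
        if r['score']<.3: continue
        print(n,round(r['score'],2),np.round(rect(c,r['pixels'],.082),3),[np.round(q,4) for q in fit(c,r['pixels'],lambda v:[box(v[0],v[1],.012,v[2],.162,.062,.07)],[.5385,.288,.0])])
    drawbox(im,c,box(.5385,.288,.012,0,.162,.062,.07),(0,0,255))
    cv2.imwrite(f'pics/e_{n}.png',im)
a=cv2.resize(cv2.imread('pics/e_scene.png')[200:300,240:340],(400,400));b=cv2.resize(cv2.imread('pics/e_top.png')[150:240,140:230],(400,400))
cv2.imwrite('pics/e.png',np.hstack([a,b]))
E
```

```text
scene 0.83 [5.52000e-01 3.01000e-01 1.96151e+02 9.61590e+01 3.00000e-02] [array([0.5336, 0.285 , 0.0429]), np.float64(0.9555)]
top 0.76 [ 0.495  0.299 92.285 30.68   3.136] [array([0.5297, 0.2918, 0.0257]), np.float64(0.1812)]
wrist 0.9 [5.37000e-01 2.79000e-01 1.61483e+02 7.67490e+01 1.90000e-02] [array([0.5368, 0.2863, 0.0145]), np.float64(0.9004)]
```

View pics/e.png

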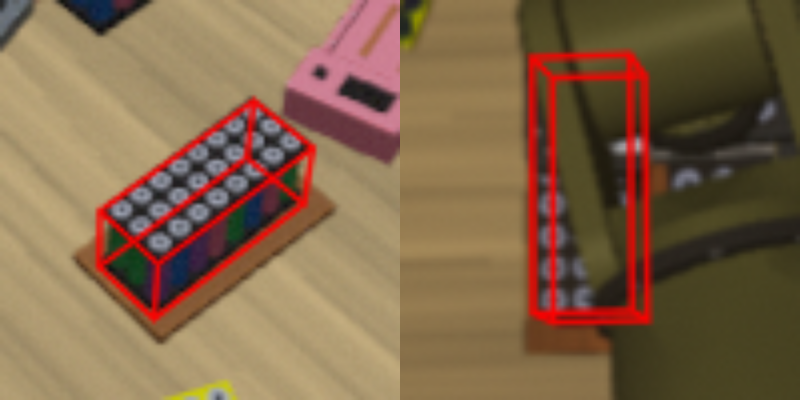

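View pics/e_wrist.png

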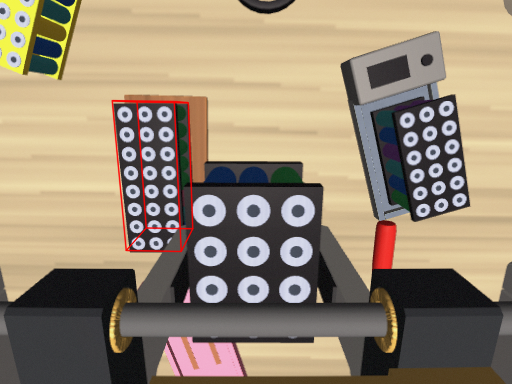

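The overlay of the bottom block at (0.538, 0.288) matches in all views. I'll move over it.

Call:
{"op": "arm_command", "data": {"deltas": [{"translation": [0,-0.6,0],"turn": [0.1,0,0]},{"translation": [0,-1.4,0],"turn": [0.1,0,0]},{"translation": [0,-2.3,0],"turn": [0.15,0,0]},{"translation": [0,-3.1,-0.03],"turn": [0.15,0,0]},{"translation": [0,-3.8,-0.03],"turn": [0.15,0,0]},{"translation": [0.4,-4.2,-0.03],"turn": [0.15,0,0]},{"translation": [0.9,-4.32,-0.03],"turn": [0.15,0,0]},{"translation": [1.5,-4.32,-0.03],"turn": [0.15,0,0]},{"translation": [2.0,-4.32,-0.03],"turn": [0.15,0,0]},{"translation": [2.4,-4.32,-0.03],"turn": [0.15,0,0]},{"translation": [2.5,-4.32,-0.03],"turn": [0.15,0,0]},{"translation": [2.5,-4.32,-0.03],"turn": [0.15,0,0]}]}}

```text
time_s: 35.8
ee_pos: [0.5378, 0.2848, 0.1858]
eef_rot: [0.484, 1.569, -2.656]
force: [-0.3, -0.1, -7.0]
grip_width: 0.0613
```

Call:
{"op": "arm_command", "data": {"deltas": [{"translation": [0,0,0],"turn": [0,0,0]},{"translation": [0,0,0],"turn": [0,0,0]}]}}

```text
time_s: 35.97
ee_pos: [0.5383, 0.2855, 0.1878]
eef_rot: [-2.739, 1.569, 0.404]
force: [0.1, 0.4, -6.0]
grip_width: 0.0621
```

```bash
python3 - <<'E'
from h import *
st()
plan([.537,.287,.1277],-1.5678)
p=ctrl.get_obs()['ee_pos']
c=optics.get_calibration('wrist');im=optics.camera('wrist')[:,:,::-1].copy()
drawbox(im,c,box(.5375,.2875,.012,.003,.162,.062,.07),(0,255,0))
drawbox(im,c,box(p[0],p[1],p[2]-.0457,.003,.082,.062,.07),(0,0,255));cv2.imwrite('pics/e2.png',im)
E
```

```text
t 35.97 p [0.5383 0.2855 0.1878] phi -1.5689 tilt 0.0013 q [ 0.43  0.46  1.39 -0.    1.29  2.  ] F [ 0.1  0.4 -6. ] w 62.1
plan trans [ 2.4  -0.06  0.05] turn [-0.01 -0.01  0.01] dist mm 60
```

View pics/e2.png

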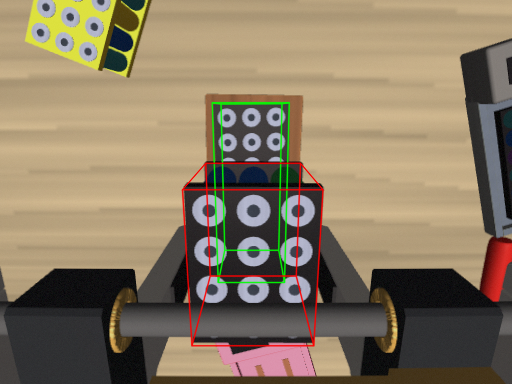

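The block is aligned over the bottom one. I'll lower it.

Call:
{"op": "arm_command", "data": {"deltas": [{"translation": [0.4,-0.06,0.05],"turn": [0,0,0]},{"translation": [0.9,-0.06,0.05],"turn": [0,0,0]},{"translation": [1.4,-0.06,0.05],"turn": [0,0,0]},{"translation": [1.8,-0.06,0.05],"turn": [0,0,0]},{"translation": [2.05,-0.06,0.05],"turn": [0,0,0]},{"translation": [2.18,-0.06,0.05],"turn": [0,0,0]},{"translation": [2.26,-0.06,0.05],"turn": [0,0,0]},{"translation": [2.31,-0.06,0.05],"turn": [0,0,0]},{"translation": [2.34,-0.06,0.05],"turn": [0,0,0]},{"translation": [2.34,-0.06,0.05],"turn": [0,0,0]},{"translation": [2.34,-0.06,0.05],"turn": [0,0,0]}]}}

```text
time_s: 36.93
ee_pos: [0.5368, 0.2872, 0.1289]
eef_rot: [-2.682, 1.57, 0.462]
force: [0.2, 0.0, -6.7]
grip_width: 0.0617
```

Call:
{"op": "arm_command", "data": {"deltas": [{"translation": [0.03,0,0],"turn": [0,0,0]},{"translation": [0.05,0,0],"turn": [0,0,0]},{"translation": [0.05,0,0],"turn": [0,0,0]}]}}

```text
time_s: 37.18
ee_pos: [0.5369, 0.2872, 0.1277]
eef_rot: [-2.728, 1.57, 0.416]
force: [-1.7, -1.1, -2.0]
grip_width: 0.0617
```

Call:
{"op": "arm_command", "data": {"deltas": [{"translation": [0.02,0,0],"turn": [0,0,0]},{"translation": [0.02,0,0],"turn": [0,0,0]},{"translation": [0.02,0,0],"turn": [0,0,0]}]}}

```text
time_s: 37.43
ee_pos: [0.5369, 0.2872, 0.1277]
eef_rot: [-2.738, 1.57, 0.406]
force: [-3.4, -1.9, 5.3]
grip_width: 0.0618
```

Call:
{"op": "arm_command", "data": {"deltas": [{"translation": [0,0,0],"turn": [0,0,0]},{"translation": [0,0,0],"turn": [0,0,0]},{"translation": [0,0,0],"turn": [0,0,0]},{"translation": [0,0,0],"turn": [0,0,0]},{"translation": [0,0,0],"turn": [0,0,0]},{"translation": [-0.2,0,0],"turn": [0,0,0]},{"translation": [-0.8,0,0],"turn": [0,0,0]},{"translation": [-1.8,0,0],"turn": [0,0,0]},{"translation": [-3.0,0,0],"turn": [0,0,0]},{"translation": [-4.3,0,0],"turn": [0,0,0]},{"translation": [-5.6,0,0.2],"turn": [0,0,0]},{"translation": [-7.0,0,0.5],"turn": [0,0,0]}], "gripper": 94}}

```text
time_s: 38.43
ee_pos: [0.5239, 0.2868, 0.3031]
eef_rot: [0.457, 1.57, -2.682]
force: [-0.2, 0.1, 0.0]
grip_width: 0.094
```

```bash
python3 - <<'E'
from h import *
st()
c=optics.get_calibration('wrist');im=optics.camera('wrist')[:,:,::-1].copy()
for t,z in(('block_top',.152),('block_bottom',.082)):
  for r in models.cut_out(t,'wrist')[:2]: print(t,round(r['score'],2),np.round(rect(c,r['pixels'],z),3))
r=models.cut_out('block_top','wrist')[0]
f,i=fit(c,r['pixels'],lambda v:[box(v[0],v[1],.082,v[2],.082,.062,.07)],[.538,.287,.0]);print(f,i)
drawbox(im,c,box(.5375,.2875,.012,.003,.162,.062,.07),(0,255,0))
drawbox(im,c,box(f[0],f[1],.082,f[2],.082,.062,.07),(0,0,255));cv2.imwrite('pics/e3.png',im)
plan([.6053,-.2784,.13],-1.3086)
E
```

```text
t 38.43 p [0.5239 0.2868 0.3031] phi -1.569 tilt 0.0006 q [ 0.44  0.36  1.25 -0.    1.52  2.01] F [-0.2  0.1  0. ] w 94.0
block_top 0.76 [ 0.54   0.288 84.852 62.488  3.141]
block_bottom 0.82 [ 0.599  0.288 61.635 38.218  1.573]
[ 0.53848844  0.28781186 -0.0102351 ] 0.9761019711769603
plan trans [ 6.89 22.64 -3.18] turn [-2.98 -0.02  0.01] dist mm 597
```

View pics/e3.png

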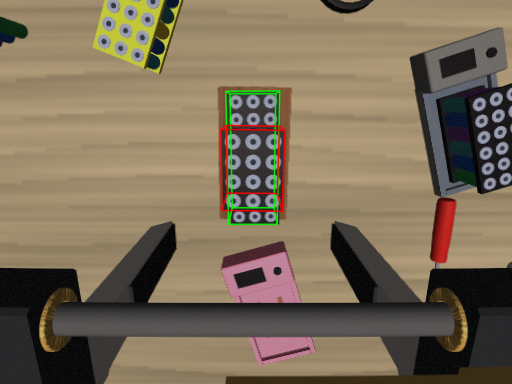

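The top block sits at (0.5385, 0.288) on the bottom block at about (0.537, 0.288). Now to the meter.

Call:
{"op": "arm_command", "data": {"deltas": [{"translation": [0,0.8,-0.1],"turn": [0,0,0]},{"translation": [0,2.0,-0.3],"turn": [-0.2,0,0]},{"translation": [0,3.3,-0.5],"turn": [-0.4,0,0]},{"translation": [0,4.7,-0.7],"turn": [-0.6,0,0]},{"translation": [0,6.1,-0.9],"turn": [-0.8,0,0]},{"translation": [0,7.5,-1.1],"turn": [-1.0,0,0]},{"translation": [0,8.9,-1.3],"turn": [-1.2,0,0]},{"translation": [0,10.3,-1.5],"turn": [-1.4,0,0]},{"translation": [0,11.7,-1.7],"turn": [-1.6,0,0]},{"translation": [0,13.1,-1.9],"turn": [-1.8,0,0]},{"translation": [0.3,14.5,-2.1],"turn": [-2.0,0,0]},{"translation": [0.7,15.9,-2.3],"turn": [-2.2,0,0]}]}}

```text
time_s: 39.63
ee_pos: [0.5824, -0.1121, 0.2831]
eef_rot: [-0.445, 1.57, 2.892]
force: [1.3, 0.3, 0.1]
grip_width: 0.0938
```

```bash
python3 - <<'E'
from h import *
st()
plan([.6053,-.2784,.20],-1.3086)
E
```

```text
t 39.63 p [ 0.5824 -0.1121  0.2831] phi -1.3759 tilt 0.0009 q [-0.25  0.36  1.3  -0.    1.48  1.12] F [1.3 0.3 0.1] w 93.8
plan trans [3.32 6.7  0.39] turn [-0.77  0.01  0.  ] dist mm 187
```

Call:
{"op": "arm_command", "data": {"deltas": [{"translation": [0.4,1.2,0.1],"turn": [-0.2,0,0]},{"translation": [0.9,2.5,0.2],"turn": [-0.4,0,0]},{"translation": [1.4,3.8,0.25],"turn": [-0.6,0,0]},{"translation": [2.0,5.0,0.3],"turn": [-0.77,0,0]},{"translation": [2.6,6.0,0.35],"turn": [-0.77,0,0]},{"translation": [3.1,6.5,0.39],"turn": [-0.77,0,0]},{"translation": [3.3,6.7,0.39],"turn": [-0.77,0,0]},{"translation": [3.3,6.7,0.39],"turn": [-0.77,0,0]},{"translation": [3.3,6.7,0.39],"turn": [-0.77,0,0]}]}}

```text
time_s: 40.38
ee_pos: [0.6054, -0.2755, 0.2018]
eef_rot: [-1.164, 1.57, 2.24]
force: [0.2, 0.1, 0.0]
grip_width: 0.0938
```

```bash
python3 - <<'E'
from h import *
st()
c=optics.get_calibration('wrist');im=optics.camera('wrist')[:,:,::-1].copy()
r=models.cut_out('meter','wrist')[0];print(round(r['score'],2),np.round(rect(c,r['pixels'],.036),3))
f,i=fit(c,r['pixels'],lambda v:[box(v[0],v[1],.004,v[2],.052,.036,.032)],[.6055,-.278,.262]);print(f,i)
cv2.imwrite('pics/f1.png',im)
plan([.6055,-.2784,.0295],-1.3086)
E
```

```text
t 40.38 p [ 0.6054 -0.2755  0.2018] phi -1.3089 tilt 0.0004 q [-0.48  0.58  1.18  0.    1.39  0.83] F [0.2 0.1 0. ] w 93.8
0.85 [ 0.608 -0.278 55.202 34.667  0.278]
[ 0.60619892 -0.27835909  0.27322598] 0.9359561787301478
plan trans [6.94 0.11 0.05] turn [ 0.   -0.01 -0.01] dist mm 173
```

View pics/f1.png

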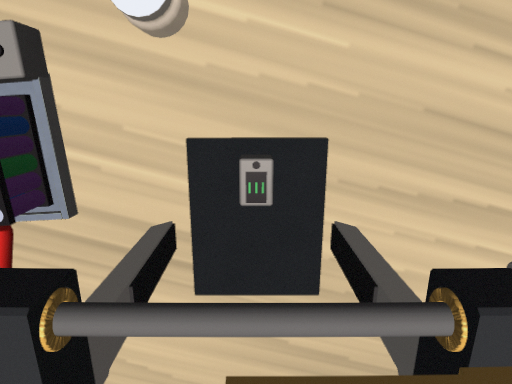

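The meter stands upright at (256,182), as I left it. I'll descend and grip it.

Call:
{"op": "arm_command", "data": {"deltas": [{"translation": [0.7,0.1,0.05],"turn": [0,0,0]},{"translation": [1.6,0.1,0.05],"turn": [0,0,0]},{"translation": [2.6,0.1,0.05],"turn": [0,0,0]},{"translation": [3.6,0.1,0.05],"turn": [0,0,0]},{"translation": [4.5,0.1,0.05],"turn": [0,0,0]},{"translation": [5.3,0.1,0.05],"turn": [0,0,0]},{"translation": [5.9,0.1,0.05],"turn": [0,0,0]},{"translation": [6.4,0.1,0.05],"turn": [0,0,0]},{"translation": [6.7,0.1,0.05],"turn": [0,0,0]},{"translation": [6.85,0.1,0.05],"turn": [0,0,0]},{"translation": [6.85,0.1,0.05],"turn": [0,0,0]},{"translation": [6.85,0.1,0.05],"turn": [0,0,0]}]}}

```text
time_s: 41.48
ee_pos: [0.6051, -0.2793, 0.0314]
eef_rot: [2.4, 1.57, -0.48]
force: [-0.3, -0.0, 0.5]
grip_width: 0.0937
```

Call:
{"op": "arm_command", "data": {"deltas": [{"translation": [0,0,0],"turn": [0,0,0]},{"translation": [0,0,0],"turn": [0,0,0]},{"translation": [0,0,0],"turn": [0,0,0]},{"translation": [0,0,0],"turn": [0,0,0]},{"translation": [0,0,0],"turn": [0,0,0]},{"translation": [0,0,0],"turn": [0,0,0]},{"translation": [0,0,0],"turn": [0,0,0]},{"translation": [0,0,0],"turn": [0,0,0]},{"translation": [0,0,0],"turn": [0,0,0]},{"translation": [0,0,0],"turn": [0,0,0]},{"translation": [0,0,0],"turn": [0,0,0]}], "gripper": 20, "force": 15}}

```text
time_s: 42.4
ee_pos: [0.6047, -0.2793, 0.0304]
eef_rot: [-2.7, 1.571, 0.703]
force: [-0.1, 0.8, 0.3]
grip_width: 0.036
```

```bash
python3 - <<'E'
from h import *
st()
plan([.538,.2877,.24],-1.5688)
E
```

```text
t 42.4 p [ 0.6047 -0.2793  0.0304] phi -1.3095 tilt 0.0 q [-0.49  0.75  1.31  0.    1.08  0.82] F [-0.1  0.8  0.3] w 36.0
plan trans [ -8.38 -22.6   -3.28] turn [ 2.97 -0.    0.  ] dist mm 608
```

Call:
{"op": "arm_command", "data": {"deltas": [{"translation": [-0.3,0,0],"turn": [0,0,0]},{"translation": [-0.9,0,0],"turn": [0,0,0]},{"translation": [-1.8,0,0],"turn": [0,0,0]},{"translation": [-2.9,-0.1,0],"turn": [0,0,0]},{"translation": [-4.1,-0.5,-0.1],"turn": [0,0,0]},{"translation": [-5.3,-1.1,-0.2],"turn": [0.1,0,0]},{"translation": [-6.5,-1.9,-0.3],"turn": [0.2,0,0]},{"translation": [-7.6,-2.9,-0.4],"turn": [0.3,0,0]},{"translation": [-8.4,-4.0,-0.6],"turn": [0.5,0,0]},{"translation": [-8.9,-5.2,-0.8],"turn": [0.7,0,0]},{"translation": [-9.2,-6.5,-1.0],"turn": [0.9,0,0]},{"translation": [-9.2,-7.8,-1.2],"turn": [1.1,0,0]}]}}

```text
time_s: 43.4
ee_pos: [0.5833, -0.0819, 0.2631]
eef_rot: [2.785, 1.567, -0.193]
force: [1.5, 0.6, -1.4]
grip_width: 0.036
```

Call:
{"op": "arm_command", "data": {"deltas": [{"translation": [0,-1.3,0],"turn": [0.2,0,0]},{"translation": [0,-2.6,0],"turn": [0.3,0,0]},{"translation": [0,-3.9,-0.1],"turn": [0.5,0,0]},{"translation": [0,-5.2,-0.1],"turn": [0.7,0,0]},{"translation": [0,-6.5,-0.2],"turn": [0.9,0,0]},{"translation": [0,-7.7,-0.3],"turn": [1.1,0,0]},{"translation": [0,-8.8,-0.4],"turn": [1.3,0,0]},{"translation": [0,-9.7,-0.5],"turn": [1.5,0,0]},{"translation": [0,-10.4,-0.6],"turn": [1.7,0,0]},{"translation": [0,-10.8,-0.6],"turn": [1.8,0,0]},{"translation": [0,-11.0,-0.6],"turn": [1.9,0,0]}]}}

```text
time_s: 44.32
ee_pos: [0.5524, 0.1919, 0.2609]
eef_rot: [-2.432, 1.571, 0.71]
force: [0.1, -0.5, -0.8]
grip_width: 0.0359
```

```bash
python3 - <<'E'
from h import *
st()
plan([.538,.2877,.25],-1.5688)
E
```

```text
t 44.32 p [0.5524 0.1919 0.2609] phi -1.5704 tilt 0.0002 q [0.27 0.35 1.37 0.   1.42 1.84] F [ 0.1 -0.5 -0.8] w 35.9
plan trans [ 0.44 -3.83  0.58] turn [-0.02 -0.    0.  ] dist mm 97
```

Call:
{"op": "arm_command", "data": {"deltas": [{"translation": [0,-0.7,0.1],"turn": [0,0,0]},{"translation": [0,-1.6,0.3],"turn": [0,0,0]},{"translation": [0,-2.5,0.45],"turn": [0,0,0]},{"translation": [0.1,-3.2,0.55],"turn": [0,0,0]},{"translation": [0.3,-3.65,0.58],"turn": [0,0,0]},{"translation": [0.7,-3.8,0.58],"turn": [0,0,0]},{"translation": [1.1,-3.83,0.58],"turn": [0,0,0]},{"translation": [1.3,-3.83,0.58],"turn": [0,0,0]},{"translation": [1.3,-3.83,0.58],"turn": [0,0,0]},{"translation": [1.3,-3.83,0.58],"turn": [0,0,0]}]}}

```text
time_s: 45.15
ee_pos: [0.5386, 0.2855, 0.2277]
eef_rot: [0.528, 1.57, -2.615]
force: [0.0, -0.2, -0.2]
grip_width: 0.0362
```

```bash
python3 - <<'E'
from h import *
st()
plan([.538,.2877,.1784],-1.5708)
p=ctrl.get_obs()['ee_pos']
c=optics.get_calibration('wrist');im=optics.camera('wrist')[:,:,::-1].copy()
drawbox(im,c,box(.5385,.2878,.082,.0,.082,.062,.07),(0,255,0))
drawbox(im,c,box(p[0],p[1],p[2]-.0264,.0,.052,.036,.032),(0,0,255));cv2.imwrite('pics/f2.png',im)
E
```

```text
t 45.15 p [0.5386 0.2855 0.2277] phi -1.5723 tilt 0.0007 q [ 0.43  0.43  1.33 -0.    1.38  2.  ] F [ 0.  -0.2 -0.2] w 36.2
plan trans [ 1.97 -0.09  0.02] turn [-0.02  0.01 -0.  ] dist mm 49
```

View pics/f2.png

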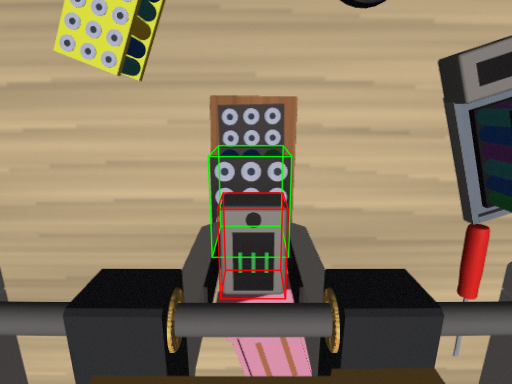

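The held meter is centred over the top block. I'll lower it.

Call:
{"op": "arm_command", "data": {"deltas": [{"translation": [0.3,-0.09,0.02],"turn": [0,0,0]},{"translation": [0.7,-0.09,0.02],"turn": [0,0,0]},{"translation": [1.1,-0.09,0.02],"turn": [0,0,0]},{"translation": [1.4,-0.09,0.02],"turn": [0,0,0]},{"translation": [1.65,-0.09,0.02],"turn": [0,0,0]},{"translation": [1.78,-0.09,0.02],"turn": [0,0,0]},{"translation": [1.85,-0.09,0.02],"turn": [0,0,0]},{"translation": [1.9,-0.09,0.02],"turn": [0,0,0]},{"translation": [1.92,-0.09,0.02],"turn": [0,0,0]},{"translation": [1.92,-0.09,0.02],"turn": [0,0,0]},{"translation": [1.92,-0.09,0.02],"turn": [0,0,0]}]}}

```text
time_s: 46.12
ee_pos: [0.538, 0.2887, 0.1803]
eef_rot: [-2.765, 1.57, 0.376]
force: [0.5, 0.0, 0.2]
grip_width: 0.0362
```

Call:
{"op": "arm_command", "data": {"deltas": [{"translation": [0.03,0,0],"turn": [0,0,0]},{"translation": [0.05,0,0],"turn": [0,0,0]},{"translation": [0.05,0,0],"turn": [0,0,0]}]}}

```text
time_s: 46.37
ee_pos: [0.5379, 0.2886, 0.1787]
eef_rot: [0.521, 1.571, -2.621]
force: [1.0, -0.4, -0.4]
grip_width: 0.0359
```

Call:
{"op": "arm_command", "data": {"deltas": [{"translation": [0.02,0,0],"turn": [0,0,0]},{"translation": [0.04,0,0],"turn": [0,0,0]},{"translation": [0.04,0,0],"turn": [0,0,0]}]}}

```text
time_s: 46.62
ee_pos: [0.538, 0.2886, 0.1784]
eef_rot: [-2.774, 1.57, 0.367]
force: [-2.6, -0.1, 5.2]
grip_width: 0.0358
```

Contact at 5 N and at the expected height, so I release.

Call:
{"op": "arm_command", "data": {"deltas": [{"translation": [0,0,0],"turn": [0,0,0]},{"translation": [0,0,0],"turn": [0,0,0]},{"translation": [0,0,0],"turn": [0,0,0]},{"translation": [0,0,0],"turn": [0,0,0]},{"translation": [0,0,0],"turn": [0,0,0]},{"translation": [0,0,0],"turn": [0,0,0]},{"translation": [0,0,0],"turn": [0,0,0]},{"translation": [-0.3,0,0],"turn": [0,0,0]},{"translation": [-1.0,0,0],"turn": [0,0,0]},{"translation": [-2.2,0,0.2],"turn": [0,0,0]},{"translation": [-3.5,0,0.5],"turn": [0,0,0]},{"translation": [-5.0,0,1.0],"turn": [0,0,0]}], "gripper": 94}}

```text
time_s: 47.62
ee_pos: [0.5126, 0.2882, 0.3035]
eef_rot: [0.488, 1.569, -2.654]
force: [0.4, -0.1, -0.2]
grip_width: 0.0942
```

Call:
{"op": "arm_command", "data": {"deltas": [{"translation": [-1.0,0,0.5],"turn": [0,0,0]},{"translation": [-1.5,0,0.5],"turn": [0,0,0]},{"translation": [-1.5,0,0.5],"turn": [0,0,0]},{"translation": [-1.5,0,0.5],"turn": [0,0,0]},{"translation": [-1.5,0,0.5],"turn": [0,0,0]}]}}

```text
time_s: 48.03
ee_pos: [0.5004, 0.2885, 0.3388]
eef_rot: [0.453, 1.569, -2.689]
force: [-0.1, -0.4, -0.1]
grip_width: 0.0941
```

```bash
python3 - <<'E'
from h import *
st()
c=optics.get_calibration('wrist');im=optics.camera('wrist')[:,:,::-1].copy();cv2.imwrite('pics/g1.png',im)
for t,z,d,h in(('meter',.152,(.052,.036),.032),('block_top',.082,(.082,.062),.07)):
  r=models.cut_out(t,'wrist')[0]
  print(t,round(r['score'],2),np.round(rect(c,r['pixels'],z+h),3),fit(c,r['pixels'],lambda v:[box(v[0],v[1],z,v[2],*d,h)],[.538,.288,0]))
for r in models.cut_out('block_bottom','wrist')[:1]: print(np.round(rect(c,r['pixels'],.082),3))
im=optics.camera('scene')[:,:,::-1];cv2.imwrite('pics/g2.png',cv2.resize(im[110:300,140:350],None,fx=3,fy=3))
c=optics.get_calibration('scene')
for r in models.cut_out('tape','scene')[:1]: print('tape',np.round(rect(c,r['pixels'],.019),3))
E
```

```text
t 48.03 p [0.5004 0.2885 0.3388] phi -1.5714 tilt 0.0021 q [0.46 0.31 1.25 0.   1.59 2.03] F [-0.1 -0.4 -0.1] w 94.1
meter 0.59 [5.4000e-01 2.9000e-01 5.2393e+01 3.6299e+01 1.3000e-02] (array([0.53959823, 0.28922224, 0.00340582]), np.float64(0.970948394352118))
block_top 0.57 [ 0.538  0.287 83.356 62.312  3.123] (array([ 0.53824446,  0.28758241, -0.00459553]), np.float64(0.537643844923495))
[ 0.599  0.287 61.294 38.193  1.571]
tape [ 0.767  0.168 97.759 84.476  0.906]
```

View pics/g1.png

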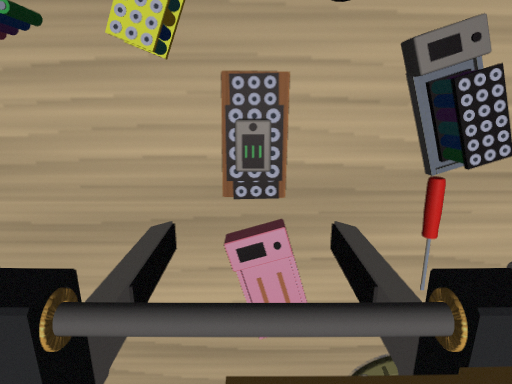

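View pics/g2.png

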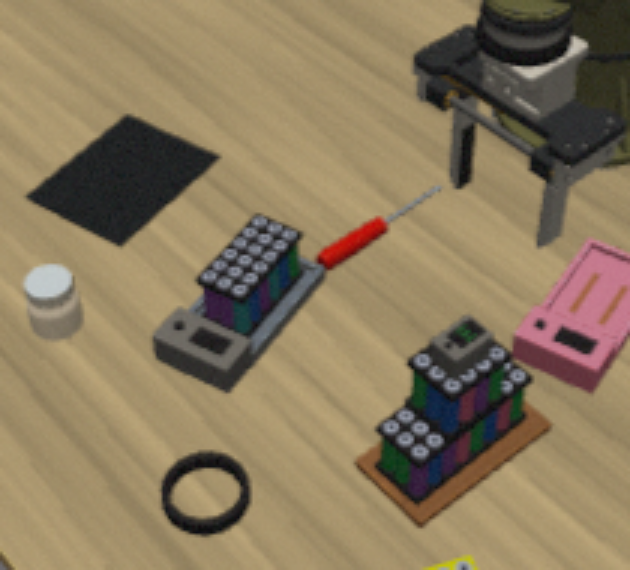

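The meter is centred on the top block within about 2 mm. The middle block is in the pocket, the bystanders are where they were, and the gripper is clear. I'll hand in.

```bash
python3 -c "
from station import ctrl
print(ctrl.hand_in())"
```

```text
the job is handed in; nothing more can be done
None
```

The job is done and handed in at about 48 s of the 128 s allowed; hand-in reports no verdict. I set the meter and then the top block on the mat, and put the middle block in the grey dock's pocket. Then I put the top block back on the bottom block and the meter on top of it.

Last checks, from the cameras; positions are good to about 2 mm:

| Item | Measured (x, y) | Should match | Offset |
|---|---|---|---|
| Middle block | (0.565, -0.011), yaw 0.313 | dock pocket (0.5645, -0.0105), yaw 0.314 | under 1 mm |
| Top block | (0.538, 0.288) | bottom block (0.537, 0.288) | about 1–2 mm |
| Meter | (0.5396, 0.289) | top block centre (0.538, 0.288) | about 2 mm |

- **Put-downs:** contact came at the expected height each time, at 5–9 N. The final scene picture shows everything upright.
- **Bystanders:** the bottom block and the tape measured within about 2 mm of where they started. The screwdriver and jar I only checked by eye in the final pictures, and they look unmoved.
- **Checks that disagreed:**
  - The dock fit from the scene camera was about 3–4 mm off the wrist-camera fit. The wrist view was used.
  - The top-camera fits of the dock and of the bottom block failed; in the second the arm blocked the view. I left both out.
  - The last outline fit of the top block overlapped poorly (0.54), because the meter hides part of it. I relied on the fit made before the meter went on (0.98).

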